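# Lock the pulley of the bench pipe feeder to its shaft

### The job

Turn the red crank of the pipe feeder until the yellow flat of its shaft faces straight up, square to the brass lock screw in the pulley hub. Then take the orange T-handled hex key out of its wooden block, set it into the lock screw and tighten clockwise until the screw is felt to bear snugly on the flat, about 20 N and never above 60 N (some 0.12 Nm above the torque of the free-running screw); do not run the screw down on the round of the shaft. Leave the key standing in the screw and the other things on the bench where they are.

Things in the scene. Friction and masses are not known exactly. Their poses are not given: they have to be found in the camera images.
- feeder: Green bench pipe feeder, fixed; base plate 140 x 235 x 12 mm. Origin on the bench under the lock screw, z up. Its shaft runs along its y, 105 mm up. Uprights 55 x 18 x 130 mm at y = -85 and +60 mm. Black parked pulley, 124 mm across, 22 mm wide, at y = -49 mm; aluminium hub, 50 mm across, from y = -38 to +17 mm, with the lock screw upright on top at y = 0.
- crank_pin (a point): Middle of the black crank pin, a round handle 20 mm across and 45 mm long, parallel to the shaft, 60 mm from the shaft's axis; this point is at y = +112 mm of the feeder. The red crank arm ends at y = +91 mm, the pin's free end is at y = +135 mm. The pin is fixed in the arm: it turns with the shaft, in the fingers too.
- shaft: 24 mm steel shaft with red crank. Origin on its axis under the lock screw, y along it; z is square to the flat, which lies on the +z side, and the crank points along +z too: z must point straight up. Starts leaning 0.55 to 1.2 rad to the feeder's +x; turns at most 1.5 rad either way from upright; stays where left (friction 0.14 Nm, about 2.5 N at the crank pin).
- flat (a point): A point on the yellow flat, at y = 36 mm of the feeder, seen from above between hub and upright. The flat is 17 mm wide and lies 8 mm from the shaft's axis, where the round is 12 mm.
- screw (a joint): Angle of the lock screw, rad, growing clockwise seen from above (tightening), from its start of 0 to 0.3; at most 2.2. Running free it takes a steady 0.16 Nm (it stays where left; thrust above about 28 N turns it back a little); once it bears on the shaft about 6 mNm more for each newton of thrust.
- socket (a point): Centre of the mouth of the screw's hex socket, 159.5 mm above the bench, at the top of a 4 mm deep 45 degree lead-in. The socket is 15 mm across flats, flats square to this point's x axis and each 60 degrees on; it turns with the screw; its floor lies 24.5 mm below this point. The brass head is about 30 mm across and does not sink. The key has some 0.15 rad of play in it.
- plunger: Steel plunger hidden in the hub, driven down 5.73 mm per rad of the screw. Its 10 mm wide tip is worn by an unknown amount, so it meets the flat at a screw angle of about 1.0 to 1.4 rad (0.7 rad earlier on the round). From first touch the thrust grows to 25 N within roughly 0.1 rad.
- key: T-handled hex key, 0.22 kg. Origin at the tip of the blade, z up along the blade to the handle. Steel hex blade 14 mm across flats (flats square to the key's own x axis and each 60 degrees on), with a round nose 11 mm across and 7 mm long, then a 3 mm chamfer to the full hex. Orange T bar along the key's x axis, 100 mm long, 14 mm wide, 16 mm high, its centre 79 mm above the tip, its top at 87 mm.
- key_handle (a point): Centre of the key's orange T bar, 79 mm above the tip.
- key_block: Fixed wooden block 70 x 70 x 45 mm, origin under its centre, with an 18 mm hole, 35 mm deep, in which the key stands; its tip is 10 mm above the bench.
- tray: Blue tray of small fittings, 90 x 110 x 30 mm, fixed; to be left alone.
- coupling_a: Cream pipe coupling, 60 mm across, 50 mm high, loose; leave alone.
- coupling_b: White pipe coupling, 68 mm across, 50 mm high, loose; leave alone.
- elbow: White pipe elbow, about 78 mm high, loose; leave alone.
- drain: Cream floor drain, spool-shaped, 84 mm across, 52 mm high, loose; leave alone.
- wrench: Steel wrench lying on the bench, loose; leave alone.
- jar: Blue can, 60 mm across, 90 mm high, loose; leave alone.
There are look-alikes about, which are no part of the job. There is more than one size of the key; the one meant has the size given above.

How it is judged:
By the outcome, as a careful person would: the job done as asked, in the order asked, and still so for the second after the job is handed in, with the robot touching nothing.
It also fails if it takes over 72 s, if anything falls off the work surface, if the arm or the gripper's body presses on something with over 40 N, if the wrist force passes 120 N, or if a joint passes its speed limit or range.

### The arm

A 6-joint arm with a two-finger parallel gripper is mounted at the origin on the work surface. World frame = base frame: x ahead of the robot, y to its left, z up, the work surface at z = 0. Lengths are in m, angles in degrees, forces in N, time in s.
With the tool pointing down it reaches from about 0.3 to 0.75 m from the base axis. Payload 8.5 kg.
Tool frame: the origin (TCP) lies on the centre line of the jaws, within the pads' length; the fingertips stand 17 mm ahead of it and the grasp point (between the pads) lies 2 mm behind it (env.tcp_to_tips is the distance from the TCP to the fingertips, in m); z points along the fingers, y is the line along which they close (so a half turn about z gives the same grasp; the last joint's range is limited). The gripper opens to 85 mm and grips with 20 to 120 N. Pads are 22 mm wide; open, the fingers measure 114 mm over their backs; the gripper's body (76 mm by 85 mm) begins 54 mm behind the grasp point. The pads swing forward as they close: fully open they stand 13 mm farther back than shut.
Start: joints at [56.075, 21.807, 74.336, -0, 83.858, -12.336], TCP at [0.202, 0.511, 0.248] pointing down, gripper open.
Joint ranges: [-178.18, 178.18], [-50.72, 133.34], [12.68, 142.11], [-81.47, 261.47], [9.98, 163.14], [-165.26, 165.26]. Speed limits (degrees/s): [136.94, 136.94, 180, 180, 180, 180].

### API

Orientations are given as a 3x3 rotation matrix whose columns are the frame's x, y, z axes.
In Python, from rig import env gives the robot as it stands. The module is installed in compiled form; this text tells all that it offers.
- The arm moves only by the shell command python3 -m pendant 'ROWS' [FORCE]. ROWS is JSON, a list of rows, each a list of 7 numbers: the opening, from 0 (shut) to 1 (fully open), then the shift along the tool's x, y, z in m, then the turn, a rotation vector about the tool's x, y, z in rad. A call has 1 to 5 rows; each row is the pose to reach, as a shift and turn from the pose commanded when the call began, along the tool's axes at that moment; what a row does not reach only later rows make up. A row lasts 1/8 s, in which the tool goes at most 62.5 mm and 10.7 degrees, less where a joint would pass 70% of its speed; a pose out of reach is approached as far as the arm can. A call with a gripper value outside its range is refused whole. The fingers move at their own pace and stop on an object; FORCE is the grip in N (left out, the last holds). Time passes only in rows, so rows that repeat a pose let the fingers close. It gives the time, the measured TCP pose, the force, the opening and the grip force at its end, in the units of the state.
- env.observe(): the state, without advancing time (a new reading comes with each control period).
- env.get_image(name): name is "scene" or "top" or "wrist"; returns a dict with "image" (384x512x3 uint8, blue, green, red), "fx", "fy", "cx", "cy" (pixels), "pose" (4x4, takes a point from camera to world coordinates). Camera axes: x right, y up, looking along -z (the intrinsics and any distortion apply to the point x, -y, -z); pixel columns grow to the right and rows downward; lengths in m; the calibration is good to about 2 mm. The wrist camera is an equidistant fisheye: a pixel r from the principal point sees the ray r / f radians off the axis. A picture is of the moment at which its call begins. There is no depth.
- env.close_job(): hands the job in; it is judged then, once.
Trained networks look in the newest picture that a camera, given by its name, has taken for a name from the list of things; names that differ only in an ending like _2 or _b are one class to them, and where a whole thing is asked for, a point or a joint stands for the part that bears it (a point fixed in the world has none). Each returns a list of dicts, best first, with "conf" (0 to 1); they miss things now and then, are a little off and sometimes report something else, mostly with a low value. They report only what shows in the picture. A call takes as long as a camera call. They do not tell look-alikes from the thing itself.
- env.find_in(camera, thing): "bbox" ([centre column, centre row, width, height] in pixels, round what is visible of it).
- env.trace(camera, thing): "mask" (384x512 bool, what is visible of it) and "bbox" ([centre column, centre row, width, height] in pixels, round what is visible of it).
- env.tip_of(camera, thing): "centre" ([column, row] in pixels: a listed point, or the origin of a listed thing).
The state is a dict: "time_s": time; "q": joint angles; "qvel": joint speeds; "joint_efforts": joint torques, N m; "position": TCP position; "tool_rot": TCP orientation; "ft_force": force on the tool from outside, world axes, zero at the start; "wrist_torque": the same for the moment, N m; "grip_width": finger opening in m; "gripper_force": force on a finger pad.
Only numpy, scipy, OpenCV 4.12 (cv2) and the standard library are available. Lean on these libraries where they do the work, as an engineer would, in place of code of your own. Each camera call takes 0.05 s, during which the arm holds its last target. There are 200 camera calls.

## Working session

There is one attempt and no reset: what is moved stays moved. The work goes in short steps, Python scripts to look and compute and a shell command to move; the robot and the scene stay as the last step left them, time stands still between calls to the robot, and variables do not carry over. Pictures are saved under pics/ and viewed, at most 10 in all, crops included, and the job is handed in when it is done.

```bash
mkdir -p pics
cat > h.py <<'E'
import numpy as np, cv2
from rig import env
def save(im,n): cv2.imwrite('pics/'+n,im['image'])
def ray(im,px):
    u=(px[0]-im['cx'])/im['fx']; v=(px[1]-im['cy'])/im['fy']
    if im.get('fish'):
        r=np.hypot(u,v); s=np.sin(r)/r if r>1e-9 else 1; d=np.array([u*s,-v*s,-np.cos(r)])
    else: d=np.array([u,-v,-1.])
    P=np.array(im['pose']); d=P[:3,:3]@d; return P[:3,3],d/np.linalg.norm(d)
def atz(im,px,z):
    o,d=ray(im,px); return o+d*(z-o[2])/d[2]
def tri(rs):
    A=np.zeros((3,3));b=np.zeros(3)
    for o,d in rs:
        M=np.eye(3)-np.outer(d,d);A+=M;b+=M@o
    p=np.linalg.solve(A,b); return p,[float(np.linalg.norm((np.eye(3)-np.outer(d,d))@(p-o))) for o,d in rs]
def get(n):
    im=env.get_image(n); im['fish']=(n=='wrist'); return im
E
python3 - <<'E'
from h import *
np.set_printoptions(precision=4,suppress=True)
for c in ['scene','top']:
    im=get(c); save(im,c+'0.png'); print(c,{k:im[k] for k in im if k not in('image',)})
    for t in ['crank_pin','flat','socket','key_handle','key','key_block','feeder','shaft']:
        print(c,t,[(np.round(r['centre'],1).tolist(),round(r['conf'],2)) for r in env.tip_of(c,t)][:4])
E
```

```text
scene {'fx': 495.5787856243525, 'fy': 495.5787856243525, 'cx': 257.7422279155835, 'cy': 192.33909838992363, 'pose': array([[-0.7914, -0.4462,  0.4179,  1.0854],
       [ 0.6113, -0.5699,  0.5491,  0.6828],
       [-0.0068,  0.69  ,  0.7238,  1.0875],
       [ 0.    ,  0.    ,  0.    ,  1.    ]]), 'fish': False}
scene crank_pin [([297.8, 258.1], 0.69)]
scene flat [([296.3, 232.4], 0.72), ([188.8, 193.2], 0.17)]
scene socket [([286.9, 210.8], 0.49)]
scene key_handle [([204.0, 111.9], 0.66), ([142.7, 147.8], 0.61), ([185.2, 170.9], 0.48), ([370.9, 299.3], 0.24)]
scene key [([274.0, 188.6], 0.74), ([146.2, 168.7], 0.67), ([188.4, 191.5], 0.62)]
scene key_block [([371.0, 296.6], 0.74), ([189.1, 190.5], 0.72)]
scene feeder [([287.3, 249.6], 0.83)]
scene shaft [([369.7, 299.4], 0.7), ([272.3, 188.1], 0.45)]
top {'fx': 381.0356547547024, 'fy': 381.0356547547024, 'cx': 254.90634104297237, 'cy': 189.19622888392678, 'pose': array([[ 0.0212,  0.9985, -0.051 ,  0.4796],
       [-0.9997,  0.0205, -0.013 , -0.0488],
       [-0.012 ,  0.0513,  0.9986,  1.0853],
       [ 0.    ,  0.    ,  0.    ,  1.    ]]), 'fish': False}
top crank_pin [([168.5, 163.5], 0.83)]
top flat [([202.1, 183.3], 0.69)]
top socket [([208.2, 193.2], 0.68)]
top key_handle [([414.9, 228.2], 0.63), ([349.5, 157.0], 0.58)]
top key [([397.2, 141.8], 0.74), ([344.1, 162.4], 0.52)]
top key_block [([343.7, 161.0], 0.71)]
top feeder [([216.4, 194.7], 0.71)]
top shaft [([213.6, 193.0], 0.74)]
```

View pics/scene0.png

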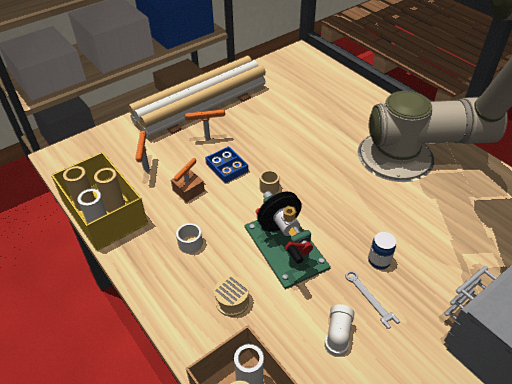

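View pics/top0.png

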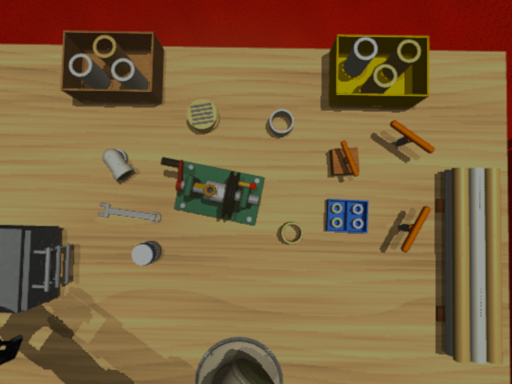

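The scene view shows the feeder with its crank at (298,258), the lock screw at (287,211), and the key in its wooden block at (187,170); two larger look-alike keys stand at (205,115) and (142,150). The top view shows the crank pin at (168,163), the screw at (208,193) and the block key's bar at (349,157).

Run:
```python
from h import *
np.set_printoptions(precision=4,suppress=True)
s=get('scene');t=get('top')
def P(n,a,b):
    p,r=tri([ray(s,a),ray(t,b)]);print(n,p,np.round(r,4))
P('pin',(297.8,258.1),(168.5,163.5))
P('flat',(296.3,232.4),(202.1,183.3))
P('sock',(286.9,210.8),(208.2,193.2))
P('kh',(185.2,170.9),(349.5,157))
print('sock z',atz(s,(286.9,210.8),.1595),atz(t,(208.2,193.2),.1595))
print('feeder',atz(s,(287.3,249.6),0),atz(t,(216.4,194.7),0))
print('kh',atz(s,(185.2,170.9),.089),atz(t,(349.5,157),.089))
print('block',atz(s,(189,190.5),0),atz(t,(343.7,161),0))
# base plate by colour
hsv=cv2.cvtColor(t['image'],cv2.COLOR_BGR2HSV)
m=((hsv[...,0]>55)&(hsv[...,0]<95)&(hsv[...,1]>90)).astype(np.uint8)
m[:150]=0;m[240:]=0;m[:,:165]=0;m[:,275:]=0
c=max(cv2.findContours(m,0,2)[0],key=cv2.contourArea); box=cv2.boxPoints(cv2.minAreaRect(c))
B=np.array([atz(t,b,.012) for b in box]);print(B,B.mean(0))
for i in range(4): 
    d=B[(i+1)%4]-B[i];print(np.linalg.norm(d),np.degrees(np.arctan2(d[1],d[0])))
for k,l in (('top',t),('scene',s)):
    x=cv2.resize(l['image'][140:240,150:280] if k=='top' else l['image'][160:300,230:345],None,fx=5 if k=='top' else 4,fy=5 if k=='top' else 4,interpolation=2);cv2.imwrite('pics/%scrop.png'%k,x)
o=env.observe();print(o['position'],o['tool_rot'],o['grip_width'])
```

```text
pin [0.5888 0.184  0.1282] [0.0004 0.0004]
flat [0.5354 0.1058 0.1082] [0.0085 0.0085]
sock [0.5207 0.0733 0.1517] [0.0072 0.0072]
kh [ 0.6197 -0.2826  0.0806] [0.002 0.002]
sock z [0.5312 0.0741 0.1595] [0.5148 0.0768 0.1595]
feeder [0.5259 0.0785 0.    ] [0.517  0.0749 0.    ]
kh [ 0.6223 -0.2728  0.089 ] [ 0.6201 -0.282   0.089 ]
block [ 0.6176 -0.2774  0.    ] [ 0.6208 -0.2864  0.    ]
[[0.5177 0.1803 0.012 ]
 [0.6081 0.1651 0.012 ]
 [0.5849 0.0361 0.012 ]
 [0.4948 0.0518 0.012 ]] [0.5514 0.1083 0.012 ]
0.09170661220122726 -9.55019858733011
0.1310122785844053 -100.18817496655674
0.091460412395144 170.115652929167
0.13047638376090748 79.91800646330702
[0.2024 0.5114 0.2483] [[-0.9298  0.368  -0.    ]
 [ 0.368   0.9298  0.    ]
 [ 0.     -0.     -1.    ]] 0.08538096543305468
```

View pics/topcrop.png

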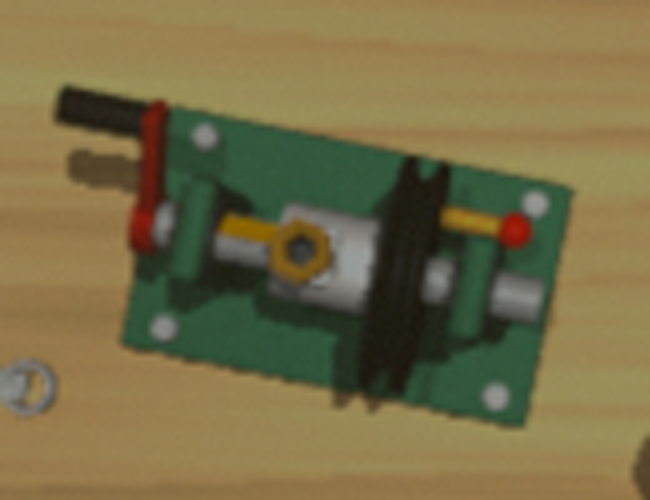

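The crop shows the screw at top-view pixel (210.4,190), the yellow flat at (200,185.5), the crank arm leaning toward the far side (+x), the pin at (161–180,161), and the plate corners at (183,161), (174,209), (255,225) and (265,178).

Run:
```python
from h import *
np.set_printoptions(precision=4,suppress=True)
t=get('top')
px=[(183,160.6),(174.4,209),(254.6,225.4),(265,178)]
B=np.array([atz(t,b,.012) for b in px]);print(B,B.mean(0))
for i in range(4):
    d=B[(i+1)%4]-B[i];print(np.linalg.norm(d),np.degrees(np.arctan2(d[1],d[0])))
s=atz(t,(210.4,190),.1595);print('screw',s)
for f in ((163,210),(178,221)): pass
pe=[atz(t,(150+x/5,140+y/5),.135) for x,y in((60,107),(150,117))];print('pin ends',pe)
yaw=np.radians(11)
for yaw in np.radians([9,10,11,12,13]):
    ex=np.array([np.cos(yaw),-np.sin(yaw)]);ey=np.array([np.sin(yaw),np.cos(yaw)])
    print(np.degrees(yaw),[ ((b[:2]-s[:2])@ex,(b[:2]-s[:2])@ey) for b in B], 'pin',(np.array([.5888,.184])-s[:2])@ex,(np.array([.5888,.184])-s[:2])@ey)
```

```text
[[ 0.6114  0.171   0.012 ]
 [ 0.4738  0.1911  0.012 ]
 [ 0.4326 -0.0361  0.012 ]
 [ 0.5666 -0.0626  0.012 ]] [0.5211 0.0658 0.012 ]
0.13909262714043924 171.7021416318594
0.2308407182225106 -100.2749597841209
0.13659986931769436 -11.202548645602976
0.23786320025452862 79.14021527426544
screw [0.5227 0.0717 0.1595]
pin ends [array([0.5933, 0.1987, 0.135 ]), array([0.5891, 0.1531, 0.135 ])]
9.0 [(np.float64(0.07214563774125901), np.float64(0.11198764300141509)), (np.float64(-0.06693654525489352), np.float64(0.11028314957109836)), (np.float64(-0.07207284580988485), np.float64(-0.1205004191813008)), (np.float64(0.06442610459606782), np.float64(-0.1257502606726652))] pin 0.04774094881775145 0.12129921235500296
10.0 [(np.float64(0.07018019574957166), np.float64(0.11322970173349911)), (np.float64(-0.0688510568443353), np.float64(0.1090981491199542)), (np.float64(-0.06995884647496024), np.float64(-0.12173991098196837)), (np.float64(0.06661093684713669), np.float64(-0.12460671773629817))] pin 0.045616714485466156 0.12211393233990431
11.0 [(np.float64(0.06819337619040818), np.float64(0.11443726
[... 227 characters left out ...]
347858486004956 0.12289145523807071
12.000000000000002 [(np.float64(0.06618578426825303), np.float64(0.11560997876871026)), (np.float64(-0.07261658513625983), np.float64(0.10662882224394109)), (np.float64(-0.0656675678140345), np.float64(-0.12410727884936412)), (np.float64(0.07091907099892411), np.float64(-0.12220612251976692))] pin 0.041327211236498074 0.12363154420849533
13.0 [(np.float64(0.06415803151505367), np.float64(0.1167474720163942)), (np.float64(-0.07446645482234737), np.float64(0.10534524799995944)), (np.float64(-0.06349159565308403), np.float64(-0.12523443379290666)), (np.float64(0.07304106060024618), np.float64(-0.12094980148416071))] pin 0.03916324894405826 0.12433397381290837
```

View pics/scenecrop.png

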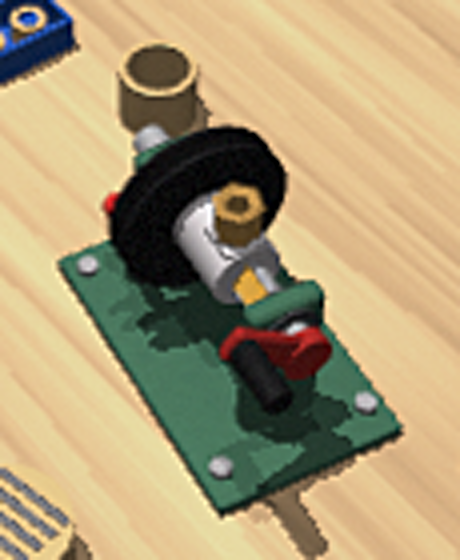

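The scene crop confirms that the crank leans to +x, with the pin's free end at about (275,395) in the crop and the flat visible beside the hub. The feeder is at (0.523, 0.072) with its x axis turned -10.4°. The pin is at about (0.592, 0.176, 0.137). I'll move above the pin and look with the wrist camera.

```bash
cat >> h.py <<'E'
def Rdown(yang): # tool y at world angle (deg), tool z down
    a=np.radians(yang); y=np.array([np.cos(a),np.sin(a),0]); z=np.array([0,0,-1.]); return np.column_stack([np.cross(y,z),y,z])
def go(p,yang=None):
    from scipy.spatial.transform import Rotation as R
    o=env.observe(); T=np.array(o['tool_rot']); d=T.T@(np.array(p)-o['position'])
    print('shift',np.round(d,4), 'turn',np.round(R.from_matrix(T.T@Rdown(yang)).as_rotvec(),4) if yang is not None else '')
E
python3 -m pendant '[[0.7,-0.473,-0.169,-0.01,0,0,1.375],[0.7,-0.473,-0.169,-0.01,0,0,1.375],[0.7,-0.473,-0.169,-0.01,0,0,1.375],[0.7,-0.473,-0.169,-0.01,0,0,1.375],[0.7,-0.473,-0.169,-0.01,0,0,1.375]]' 20
python3 -c "
from h import *
go([.585,.177,.25],-10.4);print(env.observe()['q'])"
```

```text
time_s: 1.68
position: [0.4386, 0.3039, 0.2547]
tool_rot: [[-0.248, 0.969, 0.0], [0.969, 0.248, 0.0], [0.0, 0.0, -1.0]]
ft_force: [0.8, 0.0, -0.0]
grip_width: 0.0598
gripper_force: 0.0
shift [-0.1592  0.1104  0.0048] turn [ 4.000e-04 -2.000e-04  4.318e-01]
[2.19899751e+01 1.98774489e+01 7.62671046e+01 4.07308020e-03
 8.38312873e+01 7.64831566e+00]
```

```bash
python3 -m pendant '[[0.7,-0.159,0.11,0.005,0,0,0.432],[0.7,-0.159,0.11,0.005,0,0,0.432],[0.7,-0.159,0.11,0.005,0,0,0.432],[0.7,-0.159,0.11,0.005,0,0,0.432],[0.7,-0.159,0.11,0.005,0,0,0.432]]'
python3 - <<'E'
from h import *
np.set_printoptions(precision=4,suppress=True)
im=get('wrist');save(im,'w1.png');print(im['pose'],im['fx'],im['cx'],im['cy'])
o=env.observe();print(o['position'],o['tool_rot'])
for t,z in(('crank_pin',.137),('flat',.11),('socket',.1595)):
    for r in env.tip_of('wrist',t)[:2]: print(t,np.round(r['centre'],1),r['conf'],atz(im,r['centre'],z))
E
```

```text
time_s: 2.3
position: [0.5839, 0.1795, 0.2493]
tool_rot: [[0.175, 0.985, -0.001], [0.985, -0.175, 0.0], [0.0, -0.001, -1.0]]
ft_force: [-1.5, 1.0, -0.3]
grip_width: 0.0598
gripper_force: 0.0
[[ 0.9847  0.1677  0.0467  0.5952]
 [-0.174   0.9487  0.2639  0.2464]
 [-0.0001 -0.268   0.9634  0.3745]
 [ 0.      0.      0.      1.    ]] 297.3186396354542 250.16806936962107 193.17756487803968
[0.5833 0.1802 0.2496] [[ 0.1736  0.9848 -0.0004]
 [ 0.9848 -0.1736  0.0003]
 [ 0.0002 -0.0004 -1.    ]]
flat [259.  200.3] 0.55 [0.5893 0.1657 0.11  ]
socket [208.2 318.4] 0.86 [0.526  0.0765 0.1595]
```

View pics/w1.png

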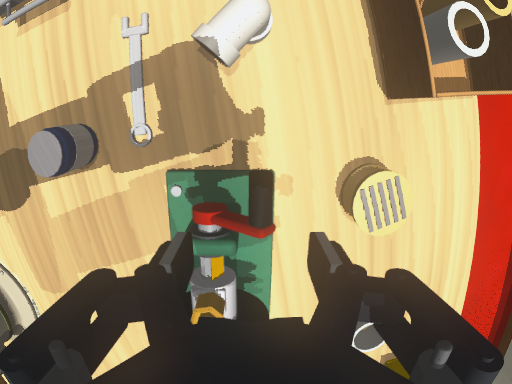

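The wrist view shows the crank pin between columns 249–273 and rows 170–228, slightly to the left between the fingers, with the arm at rows 205–235. The "flat" hit was actually the pin.

Run:
```python
from h import *
np.set_printoptions(precision=4,suppress=True)
im=get('wrist')
O=np.array([.523,.072]);a=np.radians(10.4);ex=np.array([np.cos(a),-np.sin(a)]);ey=np.array([np.sin(a),np.cos(a)])
for px in((261,170),(261,199),(261,228),(204,210),(228,220)):
    for z in(.137,.147):
        p=atz(im,px,z);print(px,p,(p[:2]-O)@ex,(p[:2]-O)@ey)
for px,z in(((211,314),.1595),((172,175),.012),((176,190),.012),((273,170),.012),((167,171),.012)):
    p=atz(im,px,z);print(px,p,(p[:2]-O)@ex,(p[:2]-O)@ey)
go([.592,.176,.18],-10.4)
```

```text
(261, 170) [0.5952 0.2001 0.137 ] 0.0478850257145982 0.13901571137419022
(261, 170) [0.5952 0.2021 0.147 ] 0.04748672078834413 0.14096820590768896
(261, 199) [0.5912 0.1757 0.137 ] 0.04832238169435821 0.11432961457190154
(261, 199) [0.5913 0.1787 0.147 ] 0.04790571993087572 0.11731824141357612
(261, 228) [0.587  0.1499 0.137 ] 0.04884561922628985 0.08815426803256206
(261, 228) [0.5873 0.154  0.147 ] 0.048406995979142046 0.09224153442200804
(204, 210) [0.5418 0.1744 0.137 ] -2.5767204342955208e-05 0.10409319314497302
(204, 210) [0.544  0.1775 0.147 ] 0.0015868541349531202 0.10751146615734401
(228, 220) [0.5603 0.162  0.137 ] 0.020422241574013365 0.0952929376662078
(228, 220) [0.5617 0.1656 0.147 ] 0.02117661291523137 0.09908057765849371
(211, 314) [0.5293 0.0819 0.1595] 0.004394115645256918 0.010867595000443625
(172, 175) [0.4831 0.189  0.012 ] -0.06039482246953348 0.10782881010936889
(176, 190) [0.4837 0.1687 0.012 ] -0.05612754030378338 0.08802453421903698
(273, 170) [0.6104 0.1726 0.012 ] 0.06783767165106486 0.11478060624491976
(167, 171) [0.4777 0.1953 0.012 ] -0.06681893366209452 0.11307581658534255
shift [-0.003   0.0094  0.07  ] turn [ 0.0005 -0.0002  0.0077]
```

```bash
python3 -m pendant '[[0.6,-0.003,0.009,0.05,0,0,0],[0.6,-0.003,0.009,0.08,0,0,0],[0.6,-0.003,0.009,0.11,0,0,0],[0.6,-0.003,0.009,0.11,0,0,0]]' 20
python3 -m pendant '[[0.3,0,0,0,0,0,0],[0.2,0,0,0,0,0,0],[0.1,0,0,0,0,0,0],[0.1,0,0,0,0,0,0]]' 20
python3 - <<'E'
from h import *
np.set_printoptions(precision=4,suppress=True)
o=env.observe();p=o['position'];print(p,o['ft_force'],o['wrist_torque'],o['grip_width'],o['gripper_force'])
O=np.array([.523,.072]);a=np.radians(10.4);ex=np.array([np.cos(a),-np.sin(a)]);ey=np.array([np.sin(a),np.cos(a)])
print((p[:2]-O)@ex,(p[:2]-O)@ey)
im=get('wrist');save(im,'w2.png')
E
```

```text
time_s: 3.05
position: [0.5911, 0.1755, 0.138]
tool_rot: [[0.174, 0.985, -0.004], [0.985, -0.174, -0.0], [-0.001, -0.004, -1.0]]
ft_force: [0.8, 0.2, 1.0]
grip_width: 0.0512
gripper_force: 0.0
time_s: 3.55
position: [0.5925, 0.1753, 0.1403]
tool_rot: [[0.175, 0.985, 0.001], [0.985, -0.175, 0.001], [0.001, 0.001, -1.0]]
ft_force: [-1.3, 3.4, 2.9]
grip_width: 0.0188
gripper_force: 21.5
[0.5925 0.1753 0.1403] [-1.3133  3.4047  2.9326] [ 0.466   0.2458 -0.0787] 0.018814133313571325 21.537542045116425
0.049740722181005684 0.1141428589469046
```

View pics/w2.png

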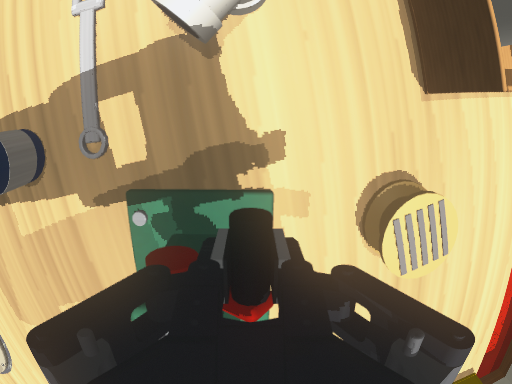

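The pin is held between the pads, just above the red arm at (248,305). Next I swing it along the arc.

```bash
python3 -m pendant '[[0.1,0,-0.0066,-0.0082,0,0,0],[0.1,0,-0.0158,-0.0159,0,0,0],[0.1,0,-0.0263,-0.0217,0,0,0],[0.1,0,-0.0378,-0.0252,0,0,0],[0.1,0,-0.0378,-0.0252,0,0,0]]' 20
python3 - <<'E'
from h import *
np.set_printoptions(precision=4,suppress=True)
o=env.observe();p=o['position'];print(p,o['ft_force'],o['wrist_torque'],o['grip_width'],o['gripper_force'])
O=np.array([.523,.072]);a=np.radians(10.4);ex=np.array([np.cos(a),-np.sin(a)]);ey=np.array([np.sin(a),np.cos(a)])
print((p[:2]-O)@ex,(p[:2]-O)@ey)
im=get('wrist');save(im,'w3.png')
for r in env.tip_of('wrist','flat')[:2]+env.tip_of('top','flat'): print(r)
E
```

```text
time_s: 4.22
position: [0.5579, 0.1815, 0.1683]
tool_rot: [[0.175, 0.985, 0.011], [0.985, -0.175, 0.0], [0.002, 0.011, -1.0]]
ft_force: [3.6, 0.6, 14.0]
grip_width: 0.0195
gripper_force: 20.7
[0.5579 0.1815 0.1683] [ 3.5836  0.641  13.9681] [ 0.1715 -0.9279 -0.0554] 0.019524771284425164 20.717394053936005
0.014573139169572601 0.11404106824726586
{'centre': [231.6, 311.4], 'conf': 0.7}
{'centre': [202.9, 186.3], 'conf': 0.75}
```

```bash
python3 -m pendant '[[0.1,0,-0.006,-0.003,0,0,0],[0.1,0,-0.011,-0.0045,0,0,0],[0.1,0,-0.016,-0.005,0,0,0],[0.1,0,-0.016,-0.005,0,0,0]]' 20
python3 - <<'E'
from h import *
np.set_printoptions(precision=4,suppress=True)
o=env.observe();p=o['position'];print(p,o['ft_force'],o['wrist_torque'],o['grip_width'],o['gripper_force'])
O=np.array([.523,.072]);a=np.radians(10.4);ex=np.array([np.cos(a),-np.sin(a)]);ey=np.array([np.sin(a),np.cos(a)])
print((p[:2]-O)@ex,(p[:2]-O)@ey)
E
python3 -m pendant '[[0.3,0,0,0,0,0,0],[0.5,0,0,0,0,0,0],[0.5,0,0,-0.05,0,0,0],[0.6,0.03,0,-0.09,0,0,0],[0.6,0.03,0,-0.09,0,0,0]]' 20
python3 - <<'E'
from h import *
im=get('wrist');save(im,'w4.png');t=get('top');s=get('scene')
a=cv2.resize(t['image'][145:225,155:265],None,fx=5,fy=5,interpolation=2)
b=cv2.resize(s['image'][170:300,235:345],None,fx=3,fy=3,interpolation=2)
w=im['image']
c=np.zeros((590,790,3),np.uint8);c[:400,:550]=a;c[:390,551:551+239]=b[:,:239];
cv2.imwrite('pics/c4.png',c)
print(env.observe()['position'])
E
```

```text
time_s: 4.88
position: [0.5415, 0.1843, 0.1718]
tool_rot: [[0.175, 0.985, 0.008], [0.985, -0.175, 0.0], [0.002, 0.008, -1.0]]
ft_force: [2.5, 0.9, 5.3]
grip_width: 0.019
gripper_force: 19.8
[0.5415 0.1843 0.1718] [2.468  0.9223 5.2919] [-0.0241 -0.7158 -0.091 ] 0.018966679076210014 19.771933257579803
-0.002060370811429759 0.11378148470059454
time_s: 5.5
position: [0.5453, 0.2153, 0.2624]
tool_rot: [[0.173, 0.985, 0.006], [0.985, -0.173, 0.001], [0.002, 0.005, -1.0]]
ft_force: [-0.2, -0.3, -1.5]
grip_width: 0.0511
gripper_force: 0.0
[0.54407958 0.21353057 0.2583855 ]
```

View pics/w4.png

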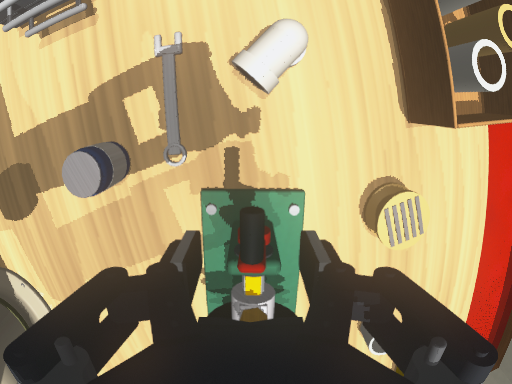

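The wrist view shows the crank nearly upright: the pin is at column 253 (rows 208–262), the plate's edge spans columns 201–305, and the yellow flat is in view at (254,285). I'll measure the remaining angle.

Run:
```python
from h import *
np.set_printoptions(precision=4,suppress=True)
im=get('wrist')
O=np.array([.523,.072]);a=np.radians(10.4);ex=np.array([np.cos(a),-np.sin(a)]);ey=np.array([np.sin(a),np.cos(a)])
def F(px,z): p=atz(im,px,z);return np.round([(p[:2]-O)@ex,(p[:2]-O)@ey],4)
g=cv2.cvtColor(im['image'],cv2.COLOR_BGR2HSV)
C=np.array(im['pose'])[:3,3];print('cam',(C[:2]-O)@ex,(C[:2]-O)@ey,C[2])
for r in (192,196,200):
    row=g[r];gr=[c for c in range(180,330) if 50<row[c,0]<95 and row[c,1]>90]; 
    l,rr=F((gr[0]-.5,r),.012),F((gr[-1]+.5,r),.012);print('plate',r,gr[0],gr[-1],l,rr,(l+rr)/2)
for r in (212,220,230,240,250,256):
    row=im['image'][r].astype(int).max(1);d=[c for c in range(232,275) if row[c]<45]
    print('pin',r,d[0],d[-1],F(((d[0]+d[-1])/2,r),.165))
for r in (278,281,284,287,290):
    row=g[r];y=[c for c in range(235,275) if 20<row[c,0]<35 and row[c,1]>150]
    if y: l,rr=F((y[0]-.5,r),.113),F((y[-1]+.5,r),.113);print('flat',r,y[0],y[-1],l,rr,(l+rr)/2, rr-l)
cv2.imwrite('pics/w4c.png',np.hstack([cv2.resize(im['image'][200:330,210:300],None,fx=4.4,fy=4.4,interpolation=2),]))
for k in ('flat','crank_pin','socket'):
    for r in env.tip_of('wrist',k)[:1]: print(k,r,F(r['centre'],dict(flat=.113,crank_pin=.165,socket=.1595)[k]))
```

```text
cam -0.005479776482360907 0.21097679526549126 0.38353230828883994
plate 192 273 276 [0.0236 0.1089] [0.0288 0.109 ] [0.0262 0.1089]
plate 196 257 283 [0.0028 0.1034] [0.0381 0.1036] [0.0204 0.1035]
plate 200 254 293 [-0.001   0.0979] [0.0516 0.0982] [0.0253 0.098 ]Traceback (most recent call last):
  File "<stdin>", line 13, in <module>
IndexError: list index out of range
```

Run:
```python
from h import *
np.set_printoptions(precision=4,suppress=True)
im=get('wrist');np.save('w4.npy',im['image']);
O=np.array([.523,.072]);a=np.radians(10.4);ex=np.array([np.cos(a),-np.sin(a)]);ey=np.array([np.sin(a),np.cos(a)])
def F(px,z): p=atz(im,px,z);return np.round([(p[:2]-O)@ex,(p[:2]-O)@ey],4)
cv2.imwrite('pics/w4c.png',cv2.resize(im['image'][180:320,190:320],None,fx=4.2,fy=4.2,interpolation=2))
for k in ('flat','crank_pin','socket'):
    for r in env.tip_of('wrist',k)[:1]: print(k,r,F(r['centre'],dict(flat=.113,crank_pin=.165,socket=.1595)[k]))
g=cv2.cvtColor(im['image'],cv2.COLOR_BGR2HSV)
for r in range(276,296,3):
    row=g[r];y=[c for c in range(235,275) if 18<row[c,0]<35 and row[c,1]>130]
    if y: l,rr=F((y[0]-.5,r),.113),F((y[-1]+.5,r),.113);print('flat',r,y[0],y[-1],l,rr,(l+rr)/2, rr-l)
```

```text
flat {'centre': [253.7, 281.1], 'conf': 0.8} [-0.0011  0.0382]
crank_pin {'centre': [252.9, 236.7], 'conf': 0.66} [-0.003   0.1136]
flat 276 247 262 [-0.0087  0.0446] [0.0081 0.0447] [-0.0003  0.0446] [0.0168 0.0001]
flat 279 247 262 [-0.0087  0.0408] [0.0082 0.0409] [-0.0002  0.0408] [0.0169 0.0001]
flat 282 247 262 [-0.0087  0.037 ] [0.0083 0.0371] [-0.0002  0.037 ] [0.017  0.0001]
flat 285 247 262 [-0.0087  0.0331] [0.0084 0.0332] [-0.0001  0.0331] [0.0171 0.0001]
flat 288 247 262 [-0.0087  0.0292] [0.0085 0.0292] [-0.0001  0.0292] [0.0172 0.    ]
flat 291 247 262 [-0.0087  0.0252] [0.0086 0.0253] [-0.      0.0253] [0.0173 0.0001]
flat 294 247 262 [-0.0087  0.0211] [0.0087 0.0212] [0.     0.0212] [0.0174 0.0001]
```

View pics/w4c.png

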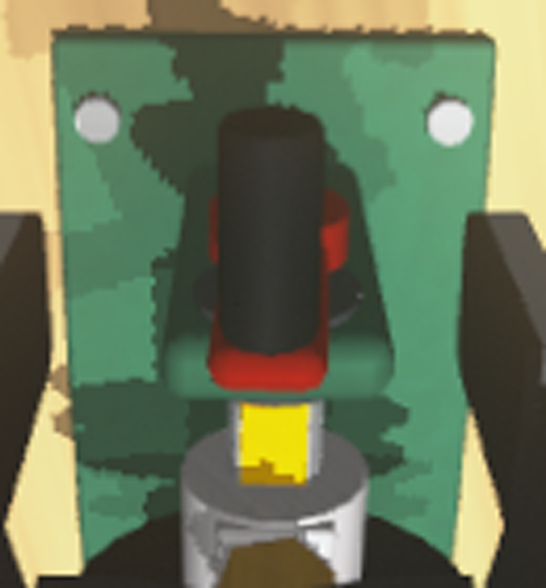

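The crop shows the pin upright (columns 218–323), the upright's top spanning 165–393, the yellow flat 240–311 inside the shaft's 230–324, and the hub 182–367. It's close to vertical; I'll compute the offsets.

Run:
```python
from h import *
np.set_printoptions(precision=4,suppress=True)
im=get('wrist')
O=np.array([.523,.072]);a=np.radians(10.4);ex=np.array([np.cos(a),-np.sin(a)]);ey=np.array([np.sin(a),np.cos(a)])
def F(px,z): p=atz(im,(190-.5+px[0]/4.2,180-.5+px[1]/4.2),z);return np.array([(p[:2]-O)@ex,(p[:2]-O)@ey])
for n,l,r,y,z in (('plate',53,495,40,.012),('bolt',98,450,120,.016),('upr',165,393,370,.13),('upr2',168,390,370,.126),('hub',182,367,490,.105),('shaft',230,324,430,.107),('flat',240,311,430,.113),('pin far',218,323,150,.165),('pin near',220,322,320,.165),('arm',210,327,375,.17),('boss',210,350,220,.105)):
    A,B=F((l,y),z),F((r,y),z);print(n,A,B,'mid',(A+B)/2,'w',(B-A)[0])
```

```text
plate [-0.0676  0.1124] [0.0701 0.1133] mid [0.0013 0.1129] w 0.13771547625009645
bolt [-0.0537  0.0877] [0.0565 0.0883] mid [0.0014 0.088 ] w 0.11013713686395477
upr [-0.0254  0.0644] [0.0278 0.0645] mid [0.0012 0.0645] w 0.053181190792977555
upr2 [-0.025   0.0621] [0.0276 0.0622] mid [0.0013 0.0622] w 0.052587979569949664
hub [-0.0237  0.0121] [0.0261 0.0122] mid [0.0012 0.0121] w 0.0498763388235518
shaft [-0.0107  0.0331] [0.0137 0.0332] mid [0.0015 0.0332] w 0.024445918416951044
flat [-0.0081  0.037 ] [0.01  0.037] mid [0.001 0.037] w 0.018059799355302
pin far [-0.0117  0.1319] [0.0079 0.132 ] mid [-0.0019  0.1319] w 0.019590801279212935
pin near [-0.0115  0.0962] [0.0086 0.0963] mid [-0.0014  0.0962] w 0.020077098839924108
arm [-0.0134  0.0865] [0.0096 0.0866] mid [-0.0019  0.0865] w 0.02298302682599421
boss [-0.0155  0.0921] [0.0185 0.0923] mid [0.0015 0.0922] w 0.033971481444323964
```

All the fixed parts centre at x=+1.3 mm, while the pin is at -1.7 mm, so the crank is about 0.05 rad past upright. I'll regrip and nudge it +3 mm.

```bash
python3 -m pendant '[[0.5,0,0,0.04,0,0,0],[0.5,-0.03,0,0.05,0,0,0],[0.5,-0.03,0,0.09,0,0,0],[0.3,-0.03,0,0.09,0,0,0],[0.1,-0.03,0,0.09,0,0,0]]' 20
python3 -m pendant '[[0.1,0,0,0,0,0,0],[0.1,0,0.002,0,0,0,0],[0.1,0,0.0035,0,0,0,0],[0.1,0,0.0035,0,0,0,0]]' 20
python3 - <<'E'
from h import *
p=env.observe()['position']
O=np.array([.523,.072]);a=np.radians(10.4);ex=np.array([np.cos(a),-np.sin(a)]);print((p[:2]-O)@ex)
E
python3 -m pendant '[[0.3,0,0,0,0,0,0],[0.5,0,0,0,0,0,0],[0.5,0,0,-0.05,0,0,0],[0.6,0.03,0,-0.09,0,0,0],[0.6,0.03,0,-0.09,0,0,0]]' 20
python3 - <<'E'
from h import *
im=get('wrist');im=get('wrist');cv2.imwrite('pics/w5c.png',cv2.resize(im['image'][180:320,190:320],None,fx=4.2,fy=4.2,interpolation=2))
E
```

```text
time_s: 6.58
position: [0.5394, 0.1842, 0.1698]
tool_rot: [[0.175, 0.985, -0.001], [0.985, -0.175, -0.001], [-0.001, -0.001, -1.0]]
ft_force: [2.6, -2.9, -12.1]
grip_width: 0.0192
gripper_force: 21.9
time_s: 7.08
position: [0.5416, 0.1838, 0.17]
tool_rot: [[0.174, 0.985, -0.003], [0.985, -0.174, -0.0], [-0.001, -0.003, -1.0]]
ft_force: [-5.2, -3.0, -5.6]
grip_width: 0.0191
gripper_force: 22.4
-0.0018608629293313528
time_s: 7.7
position: [0.5493, 0.215, 0.2636]
tool_rot: [[0.173, 0.985, 0.008], [0.985, -0.173, 0.002], [0.003, 0.008, -1.0]]
ft_force: [-1.2, 0.4, 0.3]
grip_width: 0.0509
gripper_force: 0.0
```

View pics/w5c.png

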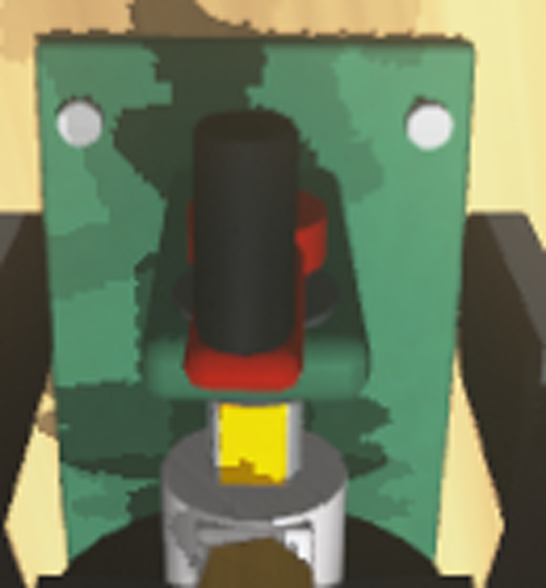

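The crank is still slightly past upright: pin centre at column 246 in the crop, upright 147–370, flat 219–289 inside the shaft 211–301.

```bash
cat > m.py <<'E'
from h import *
O=np.array([.523,.072]);a=np.radians(10.4);ex=np.array([np.cos(a),-np.sin(a)]);ey=np.array([np.sin(a),np.cos(a)])
def meas(rows,im):
    def F(px,z): p=atz(im,(190-.5+px[0]/4.2,180-.5+px[1]/4.2),z);return np.array([(p[:2]-O)@ex,(p[:2]-O)@ey])
    for n,l,r,y,z in rows:
        A,B=F((l,y),z),F((r,y),z);print(n,'mid',np.round((A+B)/2,4),'w',round((B-A)[0],4))
E
python3 - <<'E'
from m import *
im=get('wrist')
meas((('plate',36,474,42,.012),('bolt',79,429,123,.016),('upr',147,370,370,.13),('hub',162,346,490,.105),('shaft',211,301,430,.107),('flat',219,289,430,.113),('pin far',195,299,150,.165),('pin near',197,297,320,.165),('arm',187,303,375,.17)),im)
p=env.observe()['position'];print('tcp',(p[:2]-O)@ex,(p[:2]-O)@ey,p[2]);go(list(O+.0015*ex+.114*ey)+[.18],-10.4)
E
```

```text
plate mid [-0.0007  0.1128] w 0.1368
bolt mid [-0.0008  0.0875] w 0.1098
upr mid [0.0003 0.0647] w 0.0521
hub mid [-0.0004  0.0123] w 0.0497
shaft mid [-0.      0.0334] w 0.0235
flat mid [-0.0006  0.0373] w 0.0178
pin far mid [-0.0026  0.1323] w 0.0195
pin near mid [-0.0024  0.0965] w 0.0197
arm mid [-0.0028  0.0867] w 0.0229
tcp -0.001099768824814204 0.1432821638587034 0.25910088645241575
shift [-0.0293  0.0025  0.0791] turn [-0.0008  0.0003  0.0062]
```

```bash
python3 -m pendant '[[0.5,0,0,0.04,0,0,0],[0.5,-0.03,0,0.05,0,0,0],[0.5,-0.03,0,0.09,0,0,0],[0.3,-0.03,0.001,0.09,0,0,0],[0.1,-0.03,0.001,0.09,0,0,0]]' 20
python3 -m pendant '[[0.1,0,0,0,0,0,0],[0.1,0,0.001,0,0,0,0],[0.1,0,0.002,0,0,0,0],[0.1,0,0.002,0,0,0,0],[0.1,0,0.002,0,0,0,0]]' 20
python3 -m pendant '[[0.3,0,0,0,0,0,0],[0.5,0,0,0,0,0,0],[0.5,0,0,-0.05,0,0,0],[0.6,0.03,0,-0.09,0,0,0],[0.6,0.03,0,-0.09,0,0,0]]' 20
python3 - <<'E'
from h import *
for i in range(4): im=get('wrist')
cv2.imwrite('pics/w6c.png',cv2.resize(im['image'][180:320,190:320],None,fx=4.2,fy=4.2,interpolation=2))
E
```

```text
time_s: 8.48
position: [0.5434, 0.1831, 0.1691]
tool_rot: [[0.175, 0.985, -0.003], [0.985, -0.175, -0.001], [-0.002, -0.003, -1.0]]
ft_force: [0.4, -3.6, -13.0]
grip_width: 0.0186
gripper_force: 21.9
time_s: 9.1
position: [0.5442, 0.183, 0.1691]
tool_rot: [[0.174, 0.985, -0.005], [0.985, -0.174, -0.001], [-0.002, -0.005, -1.0]]
ft_force: [-5.0, -5.2, -12.3]
grip_width: 0.019
gripper_force: 22.0
time_s: 9.72
position: [0.5522, 0.2146, 0.264]
tool_rot: [[0.173, 0.985, 0.009], [0.985, -0.173, 0.002], [0.004, 0.009, -1.0]]
ft_force: [-0.4, -0.2, 0.1]
grip_width: 0.0513
gripper_force: 0.0
```

View pics/w6c.png

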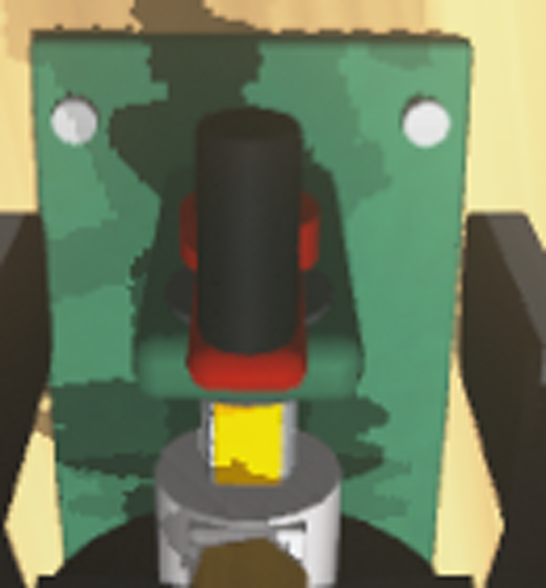

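The crop shows the pin (columns 195–300) centred over the boss (181–318) and upright (135–362), with the flat 212–284 inside the shaft 203–298. That was my tenth picture, so from here I measure with code.

Run:
```python
from m import *
im=get('wrist')
meas((('plate',31,471,40,.012),('bolt',74,426,122,.016),('upr',134,362,370,.13),('hub',155,341,490,.105),('shaft',203,298,430,.107),('flat',213,284,430,.113),('pin far',196,300,150,.165),('pin near',196,299,320,.165),('arm',188,308,375,.17),('boss',181,318,220,.105)),im)
p=env.observe()['position'];print('tcp',(p[:2]-O)@ex,(p[:2]-O)@ey,p[2])
print('screw wrist',[(r['centre'],r['conf'],atz(im,r['centre'],.1595)) for r in env.tip_of('wrist','socket')])
go(list(O+.055*ey)+[.27],-10.4); go([.62,-.282,.27],None)
```

```text
plate mid [0.0003 0.1129] w 0.137
bolt mid [0.0002 0.0874] w 0.1101
upr mid [0.0003 0.0646] w 0.0531
hub mid [0.0004 0.0122] w 0.0501
shaft mid [0.001  0.0333] w 0.0247
flat mid [0.0005 0.0371] w 0.018
pin far mid [0.0002 0.132 ] w 0.0194
pin near mid [0.0003 0.0963] w 0.0203
arm mid [0.0004 0.0866] w 0.0236
boss mid [0.0004 0.0923] w 0.0332
tcp 0.0019434896029116022 0.143050645919813 0.2588298728361011
screw wrist [([248.1, 330.6], 0.71, array([0.52476334, 0.08017098, 0.1595    ]))]
shift [-0.0881 -0.0025 -0.0111] turn [-0.0015  0.0005  0.0055]
shift [-0.4746  0.1546 -0.0111] turn
```

The crank is upright: pin, arm and flat all centre within 0.3 mm of the axis. Next I look straight at the screw.

```bash
python3 -m pendant '[[0.7,-0.06,-0.001,-0.02,0,0,0],[0.7,-0.11,-0.002,-0.02,0,0,0],[0.7,-0.143,-0.002,-0.02,0,0,0],[0.7,-0.143,-0.002,-0.02,0,0,0],[0.7,-0.143,-0.002,-0.02,0,0,0]]'
cat > hex.py <<'E'
from m import *
def hexang(im,c,z,rs,n=720):
    g=cv2.cvtColor(im['image'],cv2.COLOR_BGR2GRAY).astype(np.float32)
    P=np.array(im['pose']);Ri=P[:3,:3].T
    th=np.linspace(0,2*np.pi,n,endpoint=False);out=[]
    for r in rs:
        W=np.stack([c[0]+r*np.cos(th),c[1]+r*np.sin(th),np.full(n,z)],1)
        q=(W-P[:3,3])@Ri.T; v=np.stack([q[:,0],-q[:,1],-q[:,2]],1)
        rho=np.hypot(v[:,0],v[:,1]);a_=np.arctan2(rho,v[:,2])
        u=im['cx']+im['fx']*a_*v[:,0]/rho;w=im['cy']+im['fy']*a_*v[:,1]/rho
        s=cv2.remap(g,u.astype(np.float32)[None],w.astype(np.float32)[None],1)[0]
        f=np.fft.fft(s)/n; out.append((r,s.mean(),abs(f[6]),np.degrees(-np.angle(f[6])/6)%60,[round(float(abs(f[k])),1) for k in range(1,9)]))
    return out
E
python3 - <<'E'
from hex import *
np.set_printoptions(precision=4,suppress=True)
for i in range(3): im=get('wrist')
print(env.observe()['position'])
r=env.tip_of('wrist','socket');print(r)
c=atz(im,r[0]['centre'],.1595);print(c,(c[:2]-O)@ex,(c[:2]-O)@ey)
g=cv2.cvtColor(im['image'],cv2.COLOR_BGR2GRAY);h=cv2.cvtColor(im['image'],cv2.COLOR_BGR2HSV)
u,v=np.round(r[0]['centre']).astype(int)
print(g[v-22:v+23,u-22:u+23:1])
np.save('scr.npy',im['image'])
for e in hexang(im,c,.1595,np.arange(.006,.0175,.0005)): print(np.round(e[:4],4),e[4])
E
```

```text
time_s: 10.65
position: [0.5241, 0.0727, 0.2795]
tool_rot: [[0.175, 0.985, -0.0], [0.985, -0.175, 0.0], [0.0, -0.0, -1.0]]
ft_force: [0.0, 0.3, -0.2]
grip_width: 0.0598
gripper_force: 0.0
[0.5241 0.0732 0.2795]
[{'centre': [248.0, 189.9], 'conf': 0.96}]
[0.5224 0.076  0.1595] -0.0013516848992522078 0.0038612733608632778
[[ 79  91  92 ... 199 194 188]
 [ 79  91  92 ... 199 193 187]
 [ 80  95  92 ... 199 193 186]
 ...
 [ 57  82  94 ... 183 169 134]
 [ 55  79  94 ... 175 138  98]
 [ 52  73  94 ... 142  98  98]]
[ 0.006  94.0754  2.6123 38.0747] [14.4, 3.8, 2.9, 4.7, 1.4, 2.6, 0.9, 1.3]
[  0.0065 101.9603   3.0667  37.7395] [18.7, 2.5, 2.7, 4.2, 2.4, 3.1, 0.3, 1.1]
[  0.007  108.0622   1.9637  42.4534] [21.8, 0.5, 4.8, 3.4, 2.4, 2.0, 1.4, 0.7]
[  0.0075 110.5775   1.4943  53.192 ] [21.3, 2.4, 6.2, 3.7, 2.6, 1.5, 2.4, 1.6]
[  0.008  113.6194   1.4848  56.4382] [18.0, 6.4, 6.8, 5.3, 2.6, 1.5, 2.9, 2.6]
[  0.0085 118.1397   0.9827  44.5666] [12.4, 10.2, 8.0, 5.7, 1.8, 1.0, 3.2, 2.8]
[  0.009  123.971    1.5116  36.1673] [6.9, 12.0, 8.7, 5.5, 1.3, 1.5, 3.6, 2.7]
[  0.0095 128.3545   1.0744  
[... 630 characters left out ...]
.717   36.6694] [12.1, 10.1, 2.6, 0.6, 3.0, 3.7, 1.3, 2.4]
[  0.014  129.7431   4.8582  37.1258] [14.6, 11.3, 2.3, 1.6, 2.5, 4.9, 2.2, 2.3]
[  0.0145 132.9779   5.4394  37.0912] [17.0, 11.4, 1.9, 2.1, 2.5, 5.4, 2.5, 1.4]
[  0.015  135.6474   5.1013  37.8266] [20.0, 9.9, 2.3, 1.6, 2.6, 5.1, 2.8, 0.7]
[  0.0155 137.2891   4.5673  39.5733] [23.6, 6.5, 3.1, 0.5, 3.3, 4.6, 3.2, 2.1]
[  0.016  138.9768   4.2255  40.3   ] [27.8, 2.4, 4.1, 2.4, 4.4, 4.2, 3.1, 3.2]
[  0.0165 141.8515   4.595   39.4253] [30.7, 1.9, 5.1, 3.5, 4.6, 4.6, 2.3, 3.1]
[  0.017  146.8966   5.3846  37.0589] [31.2, 2.6, 6.2, 2.8, 2.4, 5.4, 2.0, 1.7]
[  0.0175 152.6082   6.1831  34.6599] [30.7, 2.5, 7.8, 1.8, 0.9, 6.2, 3.0, 0.4]
```

```bash
cat >> hex.py <<'E'
def rectify(im,c,z,half,px,arr=None):
    n=int(2*half/px)+1; P=np.array(im['pose']);Ri=P[:3,:3].T
    X,Y=np.meshgrid(c[0]+np.arange(n)*px-half,c[1]+np.arange(n)*px-half)
    q=(np.stack([X,Y,np.full_like(X,z)],-1)-P[:3,3])@Ri.T; x,y,zz=q[...,0],-q[...,1],-q[...,2]
    rho=np.hypot(x,y)+1e-12;a_=np.arctan2(rho,zz)
    k=a_/rho if im['fish'] else 1/zz
    return cv2.remap(im['image'] if arr is None else arr,(im['cx']+im['fx']*k*x).astype(np.float32),(im['cy']+im['fy']*k*y).astype(np.float32),1)
def fit(mask,c,half,px):
    ct=max(cv2.findContours(mask.astype(np.uint8),0,1)[0],key=cv2.contourArea);
    M=cv2.moments(ct);m=np.array([M['m10'],M['m01']])/M['m00']
    d=ct[:,0]-m;th=np.arctan2(d[:,1],d[:,0]);r=np.hypot(*d.T)*px;o=np.argsort(th)
    t=np.linspace(-np.pi,np.pi,720,endpoint=False);rr=np.interp(t,th[o],r[o],period=2*np.pi)
    f=[np.mean(rr*np.exp(-1j*k*t)) for k in range(9)]
    return dict(centre=np.round(np.array(c)[:2]+m*px-half,4),r=round(rr.mean(),4),a6=round(abs(f[6])*2e3,2),corner=round(np.degrees(np.angle(f[6]))/-6%60 if 0 else (-np.degrees(np.angle(f[6]))/6)%60,1),h=[round(abs(k)*2e3,2) for k in f[1:]])
E
sed -i 's/round(np.degrees(np.angle(f\[6\]))\/-6%60 if 0 else (-np.degrees(np.angle(f\[6\]))\/6)%60,1)/round((-np.degrees(np.angle(f[6]))\/6)%60,1)/' hex.py
python3 - <<'E'
from hex import *
np.set_printoptions(precision=4,suppress=True,linewidth=250)
im=get('wrist');tr=env.trace('wrist','socket')
print([(t['conf'],t['bbox'],t['mask'].sum()) for t in tr])
c=atz(im,env.tip_of('wrist','socket')[0]['centre'],.1595);print(c)
H=.02;px=.00025
m=rectify(im,c,.1595,H,px,tr[0]['mask'].astype(np.float32))>.5
print('head',fit(m,c,H,px))
pt=rectify(im,c,.1595,H,px);hs=cv2.cvtColor(pt,cv2.COLOR_BGR2HSV)
brass=(hs[...,0]>8)&(hs[...,0]<28)&(hs[...,1]>110);print('brass',fit(brass,c,H,px))
g=cv2.cvtColor(pt,cv2.COLOR_BGR2GRAY)
for th in(60,70,80,90,100,110):
    dk=g<th; n,l,s,ce=cv2.connectedComponentsWithStats(dk.astype(np.uint8)); k=l[80,80]
    if k: print('dark',th,s[k][4]*px*px*1e6,fit(l==k,c,H,px))
sm=g[::5,::5]
for r in sm[::-1]: print(' '.join('%3d'%v for v in r))
E
```

```text
[(0.6, [250.1, 189.6, 37.4, 44.9], np.int64(1106))]
[0.5244 0.0762 0.1595]
head {'centre': array([0.5245, 0.0761]), 'r': np.float64(0.0161), 'a6': np.float64(0.68), 'corner': np.float64(4.2), 'h': [np.float64(0.04), np.float64(1.11), np.float64(0.51), np.float64(0.33), np.float64(0.04), np.float64(0.68), np.float64(0.15), np.float64(0.25)]}
brass {'centre': array([0.5243, 0.0764]), 'r': np.float64(0.0155), 'a6': np.float64(0.68), 'corner': np.float64(3.0), 'h': [np.float64(0.03), np.float64(0.9), np.float64(0.5), np.float64(0.28), np.float64(0.04), np.float64(0.68), np.float64(0.16), np.float64(0.22)]}
dark 60 23.3125 {'centre': array([0.5256, 0.0765]), 'r': np.float64(0.0022), 'a6': np.float64(0.11), 'corner': np.float64(2.1), 'h': [np.float64(0.43), np.float64(1.55), np.float64(0.11), np.float64(0.43), np.float64(0.23), np.float64(0.11), np.float64(0.09), np.float64(0.19)]}
dark 70 44.99999999999999 {'centre': array([0.5256, 0.0762]), 'r': np.float64(0.0033), 'a6': np.float64(0.27), 'corner': np.float64(49.5), 'h': [np.float64(0.43), np.float64(1.84), np.float64(0.38), np.float64(0
[... 4870 characters left out ...]
 158 186 194 190 181 171 156 125  58  51
130 157 174 187 197 204 206 211 214 186 153 147 155 162 163 163 169 172 173 172 173 177 176 183 196 194 188 179 169 153 110  54  51
101 117 145 186 199 205 206 213 216 212 193 194 203 215 216 216 220 226 219 214 215 213 205 203 198 193 186 177 165 150  93  51  51
 98 100 109 137 157 192 208 214 216 220 219 223 229 233 233 231 233 230 226 222 218 213 209 203 197 191 184 175 163 142  79  51  51
 99 101 104 107 111 171 204 215 217 220 221 224 230 233 232 231 232 229 225 221 217 212 207 202 195 191 183 173 159 135  64  50  51
 99 101 105 107 109 125 147 168 190 200 209 218 228 233 231 231 232 229 225 220 216 211 206 201 194 189 181 168 139 112  53  50  51
```

The socket shows clearly: centre at about (0.5243, 0.0757), hex corners at 3° in the world (so flat normals are at 33° mod 60), and the head agrees at 3–4°. Next I go above the key.

```bash
python3 -m pendant '[[0.5,-0.336,0.157,0.03,0,0,0.99],[0.5,-0.336,0.157,0.03,0,0,0.99],[0.5,-0.336,0.157,0.05,0,0,0.99],[0.5,-0.336,0.157,0.07,0,0,0.99],[0.5,-0.336,0.157,0.07,0,0,0.99]]'
python3 -c "
from h import *
go([.62,-.283,.21],-67);print(env.tcp_to_tips)"
```

```text
time_s: 11.62
position: [0.6039, -0.226, 0.2265]
tool_rot: [[0.9, 0.437, 0.0], [0.437, -0.9, -0.0], [0.0, 0.0, -1.0]]
ft_force: [0.4, 0.5, -0.4]
grip_width: 0.0428
gripper_force: 0.0
shift [-0.0104  0.0583  0.0165] turn [ 0.0002 -0.0003  0.0504]
0.017
```

```bash
python3 -m pendant '[[0.5,-0.01,0.058,0.016,0,0,0.05],[0.5,-0.01,0.058,0.016,0,0,0.05],[0.5,-0.01,0.058,0.016,0,0,0.05]]'
cat > key.py <<'E'
from hex import *
np.set_printoptions(precision=4,suppress=True,linewidth=250)
for i in range(2): im=get('wrist')
o=env.observe();print(o['position'],o['tool_rot'][0])
tr=env.trace('wrist','key');ti=env.tip_of('wrist','key_handle')
print([(t['conf'],np.round(t['bbox'],1),t['mask'].sum()) for t in tr],[(t['conf'],t['centre'],atz(im,t['centre'],.089)) for t in ti])
def bar(zt,c=(.62,-.283),H=.08,px=.0005,show=True):
    pt=rectify(im,c,zt,H,px);hs=cv2.cvtColor(pt,cv2.COLOR_BGR2HSV)
    m=((hs[...,0]>3)&(hs[...,0]<17)&(hs[...,1]>200)&(hs[...,2]>90)).astype(np.uint8)
    n,l,s,ce=cv2.connectedComponentsWithStats(m);k=1+np.argmax(s[1:,4])
    ct=np.argwhere(l==k)[:,::-1].astype(np.float32);r=cv2.minAreaRect(ct)
    b=cv2.boxPoints(r);e=[b[1]-b[0],b[2]-b[1]];L=max(e,key=np.linalg.norm)
    print('bar',np.array(c)+np.array(r[0])*px-H,np.array(r[1])*px,np.degrees(np.arctan2(L[1],L[0]))%180,s[k][4]*px*px)
    return pt
E
python3 - <<'E'
from key import *
for z in(.081,.089,.097): pt=bar(z)
g=cv2.cvtColor(pt,cv2.COLOR_BGR2HSV)[::-10,::10]
for r in g: print(' '.join('%2d/%3d'%(v[0],v[1]) for v in r))
E
```

```text
time_s: 12.0
position: [0.6202, -0.2802, 0.2109]
tool_rot: [[0.918, 0.397, -0.0], [0.397, -0.918, 0.0], [-0.0, -0.0, -1.0]]
ft_force: [-0.3, 1.3, 0.4]
grip_width: 0.0426
gripper_force: 0.0
[ 0.6203 -0.2794  0.2119] [0.9173 0.3981 0.0009]
[(0.71, array([416.1, 203.5,  65.6, 119.8]), np.int64(3015))] [(0.62, [426.8, 209.4], array([ 0.674 , -0.4493,  0.089 ]))]
bar [ 0.6356 -0.2739] [0.0584 0.0139] 21.801407 0.0006425
bar [ 0.6359 -0.2736] [0.059  0.0134] 22.890553 0.00060725
bar [ 0.6372 -0.2729] [0.0575 0.0129] 22.61987 0.0005692500000000001
18/110 17/110 24/ 97 25/ 86 26/ 84 17/111 18/111 18/110 18/111 18/112 18/113 17/111 18/112 17/113 18/113 18/113 18/113 17/113 17/113 18/112 24/ 89 25/ 90 24/ 93 22/101 24/ 92 23/ 93 24/ 89 23/ 97 22/102 24/ 90 25/ 85 26/ 84 24/ 90
18/110 17/110 17/110 18/108 23/ 96 18/108 17/110 17/111 18/111 18/112 17/112 17/110 18/111 18/111 18/113 18/112 18/113 18/114 17/111 23/ 94 25/ 89 25/ 90 24/ 92 22/102 23/ 97 23/ 94 24/ 90 23/ 97 22/101 24/ 89 25/ 84 25/ 82 24/ 90
18/109 17/109 17/109 18/109 18/109 18/108 17/110 17/110 18/110 17/110 18/111 17/109 18/110 
[... 6414 characters left out ...]
 23/ 97
25/ 85 23/ 96 24/ 92 23/ 95 14/103 14/107 14/103 15/105 15/101 14/ 49 15/ 52 15/ 56 16/107 18/106 24/ 91 24/ 90 26/ 85 25/ 89 25/ 89 26/ 82 27/ 75 26/ 80 25/ 84 24/ 91 24/ 91 23/ 97 24/ 90 17/113 17/114 17/114 23/ 95 20/108 19/109
25/ 85 22/ 96 20/107 14/101 14/104 14/ 98 14/ 96 14/ 38 16/ 36 17/ 36 14/ 52 15/ 99 15/103 24/ 94 24/ 92 24/ 91 26/ 84 25/ 89 25/ 87 24/ 92 27/ 75 26/ 80 26/ 84 24/ 91 24/ 91 23/ 96 17/113 17/113 17/114 20/105 20/110 20/107 19/111
25/ 86 16/107 14/102 14/ 93 14/ 92 13/ 97 14/101 14/ 99 14/ 96 14/ 92 15/ 98 15/105 19/103 24/ 92 24/ 92 24/ 91 25/ 85 25/ 87 25/ 87 24/ 91 27/ 75 26/ 79 25/ 85 24/ 91 24/ 91 18/111 17/112 17/112 17/114 19/109 19/108 20/108 22/ 97
```

```bash
sed -i 's/(hs\[...,1\]>200)&(hs\[...,2\]>90)/(hs[...,1]>178)/' key.py
python3 - <<'E'
from key import *
for z in(.081,.089,.097): pt=bar(z)
for n,z in(('top',.097),('scene',.097)):
    im2=get(n); import key; key.im=im2; print(n); bar(.097);bar(.089)
E
```

```text
[ 0.6203 -0.2798  0.2118] [0.9175 0.3976 0.0007]
[(0.79, array([249.9, 194.3,  19.7, 116.6]), np.int64(1842)), (0.79, array([415.5, 204.2,  65.7, 121.4]), np.int64(3021))] [(0.79, [251.7, 197.7], array([ 0.6157, -0.2829,  0.089 ])), (0.76, [426.0, 208.5], array([ 0.6745, -0.4481,  0.089 ]))]
bar [ 0.6146 -0.282 ] [0.1039 0.0196] 18.987625 0.00145675
bar [ 0.6167 -0.2811] [0.1007 0.0188] 19.179008 0.0013672500000000002
bar [ 0.6188 -0.2801] [0.0973 0.0184] 19.025606 0.0012825
top
bar [ 0.6302 -0.2364] [0.011  0.0212] 153.43497 0.0001555
bar [ 0.6314 -0.238 ] [0.011  0.0208] 153.43497 0.00015625
scene
bar [ 0.6199 -0.2678] [0.1027 0.026 ] 21.557081 0.001556
bar [ 0.6163 -0.2754] [0.1035 0.0262] 21.644434 0.0015795000000000002
```

Run:
```python
from key import *
H=.08;px=.0005;c=np.array((.62,-.283))
for z in(.089,.097):
    pt=rectify(im,c,z,H,px);hs=cv2.cvtColor(pt,cv2.COLOR_BGR2HSV)
    m=((hs[...,0]>3)&(hs[...,0]<17)&(hs[...,1]>178)).astype(np.uint8);m=cv2.morphologyEx(m,cv2.MORPH_OPEN,np.ones((7,7)))
    n,l,s,ce=cv2.connectedComponentsWithStats(m);k=1+np.argmax(s[1:,4])
    P=np.argwhere(l==k)[:,::-1]*px-H+c;mu=P.mean(0);w,v=np.linalg.eigh(np.cov((P-mu).T))
    d=v[:,1]*np.sign(v[0,1]);print(z,mu,np.degrees(np.arctan2(d[1],d[0])),'L',np.ptp((P-mu)@d),np.sqrt(w*12),'mid',mu+d*((((P-mu)@d).max()+((P-mu)@d).min())/2))
    for a0 in np.arange(-.045,.05,.01):
        q=P[abs((P-mu)@d-a0)<.002]-mu; y=q@np.array([-d[1],d[0]]);print(round(a0,3),np.round([y.min(),y.max()],4))
go([.6175,-.2805,.099],-68)
```

```text
[ 0.6201 -0.2806  0.2111] [0.918  0.3967 0.    ]
[(0.75, array([416.6, 203.3,  63.9, 120.2]), np.int64(3134)), (0.7, array([251.1, 192.9,  23.1, 117.9]), np.int64(1901))] [(0.85, [426.0, 208.9], array([ 0.6737, -0.4486,  0.089 ])), (0.72, [248.3, 195.8], array([ 0.6161, -0.2803,  0.089 ]))]
0.089 [ 0.6158 -0.2818] 22.735540586833842 L 0.10023592285993166 [0.014  0.0946] mid [ 0.6164 -0.2815]
-0.045 [-0.0063  0.0065]
-0.035 [-0.0065  0.0067]
-0.025 [-0.0065  0.0067]
-0.015 [-0.0072  0.0068]
-0.005 [-0.0066  0.0068]
0.005 [-0.0086  0.0089]
0.015 [-0.0074  0.007 ]
0.025 [-0.0075  0.0069]
0.035 [-0.0074  0.0067]
0.045 [-0.0072  0.0066]
0.097 [ 0.6182 -0.2808] 22.730051840931974 L 0.09727548596377167 [0.0135 0.092 ] mid [ 0.6186 -0.2806]
-0.045 [-0.006   0.0064]
-0.035 [-0.0063  0.0064]
-0.025 [-0.0063  0.0065]
-0.015 [-0.0069  0.0066]
-0.005 [-0.0064  0.0066]
0.005 [-0.008   0.0088]
0.015 [-0.0071  0.0068]
0.025 [-0.0072  0.0068]
0.035 [-0.0071  0.0063]
0.045 [-0.0066  0.0064]
shift [-0.0023 -0.0012  0.112 ] turn [-0.      0.      0.0238]
```

The bar lies at 22.7°, 100 mm long, centred at about (0.6175, -0.281), which matches the given key. Now I grasp it with the tips just above the bar's underside, clear of the blade corners.

```bash
python3 -m pendant '[[0.4,-0.002,-0.001,0.05,0,0,0.012],[0.4,-0.002,-0.001,0.09,0,0,0.012],[0.4,-0.002,-0.001,0.111,0,0,0.012],[0.4,-0.002,-0.001,0.111,0,0,0.012]]' 70
python3 -m pendant '[[0.2,0,0,0,0,0,0],[0.05,0,0,0,0,0,0],[0.05,0,0,0,0,0,0],[0.05,0,0,0,0,0,0]]' 70
python3 - <<'E'
from key import *
print(o['wrist_torque'],o['ft_force'],o['grip_width'])
E
```

```text
time_s: 13.2
position: [0.6173, -0.2802, 0.0985]
tool_rot: [[0.923, 0.385, -0.003], [0.385, -0.923, 0.002], [-0.002, -0.003, -1.0]]
ft_force: [0.3, -0.5, 0.5]
grip_width: 0.0345
gripper_force: 0.0
time_s: 13.7
position: [0.6185, -0.2808, 0.1017]
tool_rot: [[0.923, 0.386, 0.003], [0.386, -0.923, -0.002], [0.002, 0.003, -1.0]]
ft_force: [-0.7, 0.4, 6.1]
grip_width: 0.012
gripper_force: 70.3
[ 0.6184 -0.2808  0.1017] [0.9227 0.3856 0.0024]
[(0.68, array([252.6, 235.5,  33.6, 176.6]), np.int64(4459)), (0.68, array([469.8, 242.4,  81.8, 160.8]), np.int64(5218))] [(0.78, [250.5, 249.1], array([ 0.6177, -0.2811,  0.089 ])), (0.64, [508.1, 254.8], array([ 0.6747, -0.4613,  0.089 ]))]
[ 0.0652  0.0218 -0.073 ] [-1.1977  0.4081  5.4681] 0.011870136280311703
```

```bash
python3 -m pendant '[[0.05,0,0,-0.02,0,0,0],[0.05,0,0,-0.05,0,0,0],[0.05,0,0,-0.1,0,0,0],[0.05,0,0,-0.15,0,0,0],[0.05,0,0,-0.19,0,0,0]]' 70
python3 - <<'E'
from key import *
print(o['wrist_torque'],o['ft_force'],o['grip_width'],o['q'])
H=.08;px=.0005;T=np.array(o['tool_rot']);c=o['position'][:2]
for dz in(-.005,):
    pt=rectify(im,c,o['position'][2]+dz,H,px);hs=cv2.cvtColor(pt,cv2.COLOR_BGR2HSV)
    m=((hs[...,0]>3)&(hs[...,0]<17)&(hs[...,1]>178)).astype(np.uint8);m=cv2.morphologyEx(m,cv2.MORPH_OPEN,np.ones((7,7)))
    n,l,s,ce=cv2.connectedComponentsWithStats(m)
    for k in range(1,n):
        if s[k,4]>150:
            P=(np.argwhere(l==k)[:,::-1]*px-H)@T[:2,:2]; print(k,s[k,4],'x',P[:,0].min(),P[:,0].max(),'y',P[:,1].min(),P[:,1].max())
go([.5243,.0757,.292],3)
E
```

```text
time_s: 14.52
position: [0.6177, -0.2804, 0.2923]
tool_rot: [[0.923, 0.386, 0.001], [0.386, -0.923, -0.001], [0.001, 0.001, -1.0]]
ft_force: [0.5, -1.2, -2.3]
grip_width: 0.012
gripper_force: 69.4
[ 0.6185 -0.2809  0.2953] [0.9226 0.3856 0.0075]
[(0.77, array([249.3, 236.6,  31.3, 175.1]), np.int64(4599)), (0.77, array([384.8, 181.6,  52.2,  99. ]), np.int64(1925))] [(0.78, [386.1, 183.6], array([ 0.6734, -0.4438,  0.089 ])), (0.72, [247.2, 248.9], array([ 0.529 , -0.3161,  0.089 ]))]
[-0.01   -0.0129  0.0362] [-0.382  -0.4121 -1.5552] 0.01194957222003804 [-34.381   34.373   45.1641  -0.0016  99.9428  32.9348]
1 4771 x -0.04503810759290111 0.04976842334951689 y -0.0070011041464699535 0.00669405046149484
shift [ 0.0511 -0.3646 -0.0023] turn [-0.0004 -0.     -1.2273]
```

```bash
python3 -m pendant '[[0.05,0.051,-0.365,0,0,0,-1.227],[0.05,0.051,-0.365,0,0,0,-1.227],[0.05,0.051,-0.365,0,0,0,-1.227],[0.05,0.051,-0.365,0,0,0,-1.227],[0.05,0.051,-0.365,0,0,0,-1.227]]' 70
python3 -c "
from h import *
go([.5243,.0757,.292],3)"
```

```text
time_s: 15.35
position: [0.537, 0.0237, 0.2881]
tool_rot: [[0.229, 0.973, -0.004], [0.973, -0.229, 0.001], [-0.0, -0.004, -1.0]]
ft_force: [1.7, 0.9, -2.1]
grip_width: 0.0118
gripper_force: 69.5
shift [ 0.0477 -0.0243 -0.0038] turn [-0.0037 -0.0004 -0.2839]
```

```bash
python3 -m pendant '[[0.05,0.048,-0.024,0,0,0,-0.284],[0.05,0.048,-0.024,0,0,0,-0.284],[0.05,0.048,-0.024,0,0,0,-0.284],[0.05,0.048,-0.024,0,0,0,-0.284]]' 70
python3 - <<'E'
from hex import *
np.set_printoptions(precision=4,suppress=True)
for i in range(2): im=get('wrist')
go([.5243,.0757,.292],3)
for c in('top','scene'):
    im=get(c)
    for k,z in(('key_handle',.279),('socket',.1595),('key',.2)):
        print(c,k,[(np.round(r['centre'],1),round(r['conf'],2),atz(im,r['centre'],z)) for r in env.tip_of(c,k)[:3]])
o=env.observe();print(o['position'],o['q'],o['wrist_torque'],o['ft_force'])
E
```

```text
time_s: 15.85
position: [0.5263, 0.0735, 0.289]
tool_rot: [[-0.044, 0.999, -0.002], [0.999, 0.044, 0.0], [0.0, -0.002, -1.0]]
ft_force: [-0.5, -0.2, -2.4]
grip_width: 0.0121
gripper_force: 69.5
shift [ 0.0024 -0.0021 -0.0025] turn [-0.0011 -0.0001 -0.0082]
top key_handle [(array([416.8, 133.5]), 0.93, array([ 0.6463, -0.3796,  0.279 ])), (array([415.9, 230.8]), 0.86, array([ 0.4404, -0.3776,  0.279 ]))]
top socket []
top key [(array([398.5, 142.9]), 0.82, array([ 0.6397, -0.3696,  0.2   ])), (array([401.4, 228.4]), 0.79, array([ 0.4413, -0.3766,  0.2   ]))]
scene key_handle [(array([203.5, 114.4]), 0.91, array([ 0.5572, -0.2455,  0.279 ])), (array([140.8, 145.7]), 0.9, array([ 0.7493, -0.236 ,  0.279 ])), (array([191.9, 243.4]), 0.55, array([0.8137, 0.1008, 0.279 ]))]
scene socket [(array([286.4, 211.1]), 0.66, array([0.5328, 0.0741, 0.1595]))]
scene key [(array([143.6, 171.1]), 0.67, array([ 0.7589, -0.2324,  0.2   ])), (array([207.4, 143.8]), 0.63, array([ 0.5692, -0.2202,  0.2   ])), (array([291.4, 199.6]), 0.54, array([0.5233, 0.0795, 0.2   ]))]
[0.5265 0.074  0.29  ] [-4.7713 18.4006 72.614   0.0017 88.9825 -7.4204] [-0.0219 -0.0061 -0.0261] [-0.3199 -0.4845 -2.9311]
```

```bash
python3 -m pendant '[[0.05,0.001,-0.001,0.01,0,0,-0.008],[0.05,0.002,-0.002,0.025,0,0,-0.008],[0.05,0.002,-0.002,0.035,0,0,-0.008],[0.05,0.002,-0.002,0.035,0,0,-0.008]]' 70
python3 -m pendant '[[0.05,0,0,0.005,0,0,0],[0.05,0,0,0.01,0,0,0],[0.05,0,0,0.014,0,0,0],[0.05,0,0,0.014,0,0,0]]' 70
python3 -c "
from h import *
o=env.observe();print(o['position'],o['wrist_torque'],o['ft_force'],o['tool_rot'])
go([.5243,.0757,.292],3)"
```

```text
time_s: 16.85
position: [0.5241, 0.076, 0.2542]
tool_rot: [[-0.055, 0.999, -0.002], [0.999, 0.055, 0.0], [0.0, -0.002, -1.0]]
ft_force: [-0.8, 0.5, -2.5]
grip_width: 0.0118
gripper_force: 69.4
time_s: 17.35
position: [0.5243, 0.0759, 0.2408]
tool_rot: [[-0.054, 0.999, -0.001], [0.999, 0.054, 0.0], [0.0, -0.001, -1.0]]
ft_force: [0.8, 1.1, -1.1]
grip_width: 0.0122
gripper_force: 69.5
[0.52425339 0.07594082 0.24076802] [0.01031134 0.01073866 0.00661   ] [ 0.7934124   1.14711276 -1.08679332] [[-5.44803560e-02  9.98514699e-01 -5.35978920e-04]
 [ 9.98514838e-01  5.44804015e-02  7.06608987e-05]
 [ 9.97562928e-05 -5.31333274e-04 -9.99999854e-01]]
shift [-0.0002  0.     -0.0512] turn [-0.0005 -0.0001  0.0021]
```

```bash
python3 -m pendant '[[0.05,0,0,0.002,0,0,0],[0.05,0,0,0.004,0,0,0],[0.05,0,0,0.006,0,0,0],[0.05,0,0,0.006,0,0,0]]' 70
python3 -c "
from h import *
o=env.observe();print(o['position'],o['wrist_torque'],o['ft_force'])"
```

```text
time_s: 17.85
position: [0.5243, 0.0759, 0.2349]
tool_rot: [[-0.054, 0.999, -0.0], [0.999, 0.054, -0.0], [-0.0, -0.0, -1.0]]
ft_force: [0.1, 0.1, -2.4]
grip_width: 0.0118
gripper_force: 69.5
[0.52429805 0.0758943  0.23486404] [-0.08479301  0.00053997 -0.01506945] [ 0.12034553  0.07674528 -2.40627577]
```

```bash
python3 -m pendant '[[0.05,0,0,0.002,0,0,0],[0.05,0,0,0.004,0,0,0],[0.05,0,0,0.006,0,0,0],[0.05,0,0,0.007,0,0,0],[0.05,0,0,0.007,0,0,0]]' 70
python3 -c "
from h import *
o=env.observe();print(o['position'],o['wrist_torque'],o['ft_force'])"
```

```text
time_s: 18.48
position: [0.5243, 0.0759, 0.2279]
tool_rot: [[-0.054, 0.999, -0.0], [0.999, 0.054, -0.0], [-0.0, -0.0, -1.0]]
ft_force: [-0.7, -0.9, -2.1]
grip_width: 0.0117
gripper_force: 69.5
[0.52431396 0.07590671 0.2279153 ] [-0.12332496  0.01043729  0.06359738] [-0.74624789 -0.85721855 -2.07248706]
```

Inserted to within about 1 mm of the floor with no resistance, so the hex is engaged. Now I turn clockwise and watch the torque.

```bash
cat > tor.py <<'E'
from h import *
import sys
T=[];F=[];E=[]
for i in range(int(sys.argv[1])):
    o=env.observe();T.append(o['wrist_torque']);F.append(o['ft_force']);E.append(o['joint_efforts'][5]);env.get_image('wrist')
o=env.observe();T.append(o['wrist_torque']);F.append(o['ft_force']);E.append(o['joint_efforts'][5])
R=o['tool_rot'];y=np.degrees(np.arctan2(R[1][1],R[0][1]))
print('tz',np.round(np.array(T)[:,2],3),'e6',np.round(E,3),'F',np.round(np.mean(F,0),2),'yang',round(y,2),'rad',round(np.radians(3.1-y),4),'z',o['position'][2])
E
python3 -m pendant '[[0.05,0,0,0,0,0,0.08],[0.05,0,0,0,0,0,0.16],[0.05,0,0,0,0,0,0.24],[0.05,0,0,0,0,0,0.32],[0.05,0,0,0,0,0,0.4]]' 70
python3 tor.py 3
python3 -m pendant '[[0.05,0,0,0,0,0,0.04],[0.05,0,0,0,0,0,0.08],[0.05,0,0,0,0,0,0.12],[0.05,0,0,0,0,0,0.16]]' 70
python3 tor.py 3
```

```text
time_s: 19.1
position: [0.5245, 0.0757, 0.2281]
tool_rot: [[0.341, 0.94, 0.0], [0.94, -0.341, -0.001], [-0.001, 0.001, -1.0]]
ft_force: [1.5, -1.6, -1.8]
grip_width: 0.0122
gripper_force: 69.4
tz [0.193 0.043 0.055 0.023] e6 [-0.676 -0.188  0.697  0.297] F [ 1.06 -1.43 -2.26] yang -19.72 rad 0.3983 z 0.22810930457583503
time_s: 19.75
position: [0.5245, 0.0757, 0.2281]
tool_rot: [[0.484, 0.875, 0.001], [0.875, -0.484, -0.001], [-0.0, 0.001, -1.0]]
ft_force: [0.5, -2.0, -1.5]
grip_width: 0.0122
gripper_force: 69.4
tz [0.16  0.116 0.131 0.14 ] e6 [-0.259  0.012  0.428  0.22 ] F [ 0.91 -2.37 -2.21] yang -28.86 rad 0.5578 z 0.22810380484334192
```

```bash
python3 -m pendant '[[0.05,0,0,0,0,0,0.03],[0.05,0,0,0,0,0,0.06],[0.05,0,0,0,0,0,0.09],[0.05,0,0,0,0,0,0.12]]' 70
python3 tor.py 2
python3 -m pendant '[[0.05,0,0,0,0,0,0.015],[0.05,0,0,0,0,0,0.03],[0.05,0,0,0,0,0,0.045],[0.05,0,0,0,0,0,0.06]]' 70
python3 tor.py 2
```

```text
time_s: 20.4
position: [0.5245, 0.0758, 0.2281]
tool_rot: [[0.587, 0.81, 0.0], [0.81, -0.587, -0.0], [-0.0, 0.0, -1.0]]
ft_force: [1.6, -3.1, -2.7]
grip_width: 0.0118
gripper_force: 69.5
tz [0.225 0.111 0.119] e6 [-0.155  0.014  0.361] F [ 1.67 -3.7  -2.22] yang -35.9 rad 0.6806 z 0.2280938260188476
time_s: 21.0
position: [0.5244, 0.0759, 0.2281]
tool_rot: [[0.634, 0.773, 0.0], [0.773, -0.634, -0.0], [0.0, 0.0, -1.0]]
ft_force: [2.8, -3.7, -1.5]
grip_width: 0.012
gripper_force: 69.5
tz [0.168 0.084 0.18 ] e6 [0.004 0.088 0.261] F [ 2.55 -3.93 -1.45] yang -39.31 rad 0.7401 z 0.22810444006894134
```

```bash
python3 -m pendant '[[0.05,0,0,0,0,0,0.015],[0.05,0,0,0,0,0,0.03],[0.05,0,0,0,0,0,0.045],[0.05,0,0,0,0,0,0.06]]' 70
python3 tor.py 2
```

```text
time_s: 21.6
position: [0.5244, 0.0759, 0.2281]
tool_rot: [[0.679, 0.734, 0.0], [0.734, -0.679, -0.0], [0.0, 0.0, -1.0]]
ft_force: [2.1, -3.6, -1.4]
grip_width: 0.0119
gripper_force: 69.5
tz [0.152 0.157 0.114] e6 [0.005 0.116 0.245] F [ 2.43 -4.23 -1.58] yang -42.77 rad 0.8005 z 0.2280831987205766
```

```bash
cat >> tor.py <<'E'
t=np.array(T)[:,2]; sys.exit(1 if t.mean()>.185 else 0)
E
python3 -m pendant '[[0.05,0,0,0,0,0,0.015],[0.05,0,0,0,0,0,0.03],[0.05,0,0,0,0,0,0.04],[0.05,0,0,0,0,0,0.05]]' 70 | grep time && python3 tor.py 2 &&
python3 -m pendant '[[0.05,0,0,0,0,0,0.015],[0.05,0,0,0,0,0,0.03],[0.05,0,0,0,0,0,0.04],[0.05,0,0,0,0,0,0.05]]' 70 | grep time && python3 tor.py 2 &&
python3 -m pendant '[[0.05,0,0,0,0,0,0.015],[0.05,0,0,0,0,0,0.03],[0.05,0,0,0,0,0,0.04],[0.05,0,0,0,0,0,0.05]]' 70 | grep time && python3 tor.py 2
```

```text
time_s: 22.2
tz [0.182 0.156 0.146] e6 [0.058 0.131 0.217] F [ 3.12 -4.4  -1.35] yang -45.63 rad 0.8504 z 0.228085765189382
time_s: 22.8
tz [0.175 0.177 0.141] e6 [0.058 0.131 0.217] F [ 2.8  -4.34 -1.78] yang -48.49 rad 0.9004 z 0.22808770821123872
time_s: 23.4
tz [0.16  0.165 0.118] e6 [0.058 0.131 0.217] F [ 2.47 -4.99 -1.5 ] yang -51.36 rad 0.9504 z 0.2280937296098081
```

```bash
python3 -m pendant '[[0.05,0,0,0,0,0,0.015],[0.05,0,0,0,0,0,0.03],[0.05,0,0,0,0,0,0.04],[0.05,0,0,0,0,0,0.05]]' 70 | grep time && python3 tor.py 2 &&
python3 -m pendant '[[0.05,0,0,0,0,0,0.015],[0.05,0,0,0,0,0,0.03],[0.05,0,0,0,0,0,0.04],[0.05,0,0,0,0,0,0.05]]' 70 | grep time && python3 tor.py 2 &&
python3 -m pendant '[[0.05,0,0,0,0,0,0.015],[0.05,0,0,0,0,0,0.03],[0.05,0,0,0,0,0,0.04],[0.05,0,0,0,0,0,0.05]]' 70 | grep time && python3 tor.py 2
```

```text
time_s: 24.0
tz [0.207 0.12  0.127] e6 [0.058 0.131 0.217] F [ 2.82 -4.64 -1.99] yang -54.22 rad 1.0005 z 0.22808233109147796
time_s: 24.6
tz [0.179 0.16  0.138] e6 [0.058 0.131 0.217] F [ 2.21 -4.81 -2.26] yang -57.09 rad 1.0505 z 0.22808414251105202
time_s: 25.2
tz [0.155 0.112 0.129] e6 [0.058 0.131 0.217] F [ 3.11 -5.16 -2.32] yang -59.95 rad 1.1005 z 0.22811259183609253
```

```bash
python3 -m pendant '[[0.05,0,0,0,0,0,0.015],[0.05,0,0,0,0,0,0.03],[0.05,0,0,0,0,0,0.04],[0.05,0,0,0,0,0,0.05]]' 70 | grep time && python3 tor.py 2 &&
python3 -m pendant '[[0.05,0,0,0,0,0,0.015],[0.05,0,0,0,0,0,0.03],[0.05,0,0,0,0,0,0.04],[0.05,0,0,0,0,0,0.05]]' 70 | grep time && python3 tor.py 2 &&
python3 -m pendant '[[0.05,0,0,0,0,0,0.015],[0.05,0,0,0,0,0,0.03],[0.05,0,0,0,0,0,0.04],[0.05,0,0,0,0,0,0.05]]' 70 | grep time && python3 tor.py 2
```

```text
time_s: 25.8
tz [0.18  0.219 0.127] e6 [0.058 0.131 0.217] F [ 2.56 -4.68 -2.  ] yang -62.82 rad 1.1505 z 0.22809278768721747
time_s: 26.4
tz [0.141 0.153 0.167] e6 [0.058 0.131 0.217] F [ 2.61 -4.8  -1.65] yang -65.69 rad 1.2006 z 0.22809959271740354
time_s: 27.0
tz [0.102 0.162 0.185] e6 [0.058 0.131 0.217] F [ 2.75 -5.44 -1.84] yang -68.55 rad 1.2505 z 0.22809912193327828
```

```bash
python3 -m pendant '[[0.05,0,0,0,0,0,0.015],[0.05,0,0,0,0,0,0.03],[0.05,0,0,0,0,0,0.04],[0.05,0,0,0,0,0,0.05]]' 70 | grep time && python3 tor.py 3 &&
python3 -m pendant '[[0.05,0,0,0,0,0,0.015],[0.05,0,0,0,0,0,0.03],[0.05,0,0,0,0,0,0.04],[0.05,0,0,0,0,0,0.05]]' 70 | grep time && python3 tor.py 3
```

```text
time_s: 27.6
tz [0.119 0.179 0.168 0.142] e6 [0.066 0.141 0.226 0.176] F [ 2.64 -5.21 -1.72] yang -71.4 rad 1.3003 z 0.22811755034321948
time_s: 28.25
tz [0.22  0.226 0.171 0.176] e6 [0.096 0.179 0.263 0.212] F [ 2.56 -5.48 -1.25] yang -74.26 rad 1.3502 z 0.22811308602210614
```

The joint-6 effort reads cleaner than the wrist torque and has risen about 0.04 Nm above the free-running pattern, so the plunger is touching. I continue in small steps toward +0.12 Nm.

```bash
python3 -m pendant '[[0.05,0,0,0,0,0,0.005],[0.05,0,0,0,0,0,0.01],[0.05,0,0,0,0,0,0.015],[0.05,0,0,0,0,0,0.02]]' 70 | grep time ; python3 tor.py 3
```

```text
time_s: 28.9
tz [0.227 0.271 0.216 0.219] e6 [0.162 0.203 0.245 0.22 ] F [ 2.48 -5.61 -2.17] yang -75.4 rad 1.3701 z 0.2280865067123652
```

```bash
python3 -m pendant '[[0.05,0,0,0,0,0,0.005],[0.05,0,0,0,0,0,0.01],[0.05,0,0,0,0,0,0.015],[0.05,0,0,0,0,0,0.02]]' 70 | grep time ; python3 tor.py 4
```

```text
time_s: 29.55
tz [0.235 0.231 0.27  0.219 0.166] e6 [0.175 0.213 0.255 0.23  0.222] F [ 2.69 -5.2  -1.75] yang -76.55 rad 1.3901 z 0.22810471025433957
```

```bash
python3 -m pendant '[[0.05,0,0,0,0,0,0.005],[0.05,0,0,0,0,0,0.01],[0.05,0,0,0,0,0,0.015],[0.05,0,0,0,0,0,0.02]]' 70 | grep time ; python3 tor.py 4
```

```text
time_s: 30.25
tz [0.21  0.266 0.179 0.2   0.218] e6 [0.189 0.223 0.266 0.241 0.232] F [ 3.09 -5.45 -1.32] yang -77.69 rad 1.41 z 0.22809656436241404
```

```bash
cat > ba.py <<'E'
from hex import *
im=get('wrist');o=env.observe();T=np.array(o['tool_rot']);H=.08;px=.0005;c=o['position'][:2]
pt=rectify(im,c,o['position'][2]-.005,H,px);hs=cv2.cvtColor(pt,cv2.COLOR_BGR2HSV)
m=((hs[...,0]>3)&(hs[...,0]<17)&(hs[...,1]>178)).astype(np.uint8);m=cv2.morphologyEx(m,cv2.MORPH_OPEN,np.ones((7,7)))
n,l,s,ce=cv2.connectedComponentsWithStats(m)
for k in range(1,n):
    if s[k,4]>300:
        P=(np.argwhere(l==k)[:,::-1]*px-H)@T[:2,:2];mu=P.mean(0);w,v=np.linalg.eigh(np.cov((P-mu).T));d=v[:,1]*np.sign(v[0,1])
        print(s[k,4],'bar vs tool x, deg (tool z)',round(np.degrees(np.arctan2(d[1],d[0])),2),'mid',np.round(mu,4),np.round([P[:,0].min(),P[:,0].max()],4))
E
python3 ba.py; python3 -c "
from h import *
o=env.observe();print(o['q'],o['wrist_torque'],o['gripper_force'],o['grip_width'])"
```

```text
4245 bar vs tool x, deg (tool z) -1.07 mid [ 0.0004 -0.0004] [-0.043   0.0499]
[-4.58146890e+00  2.06989546e+01  7.95781214e+01 -3.50511995e-02
  7.97059754e+01  7.31140339e+01] [-1.21859304 -0.61285051  0.22841654] 69.55299496650696 0.011661273760926228
```

```bash
R='import sys;sys.path.insert(0,".")
from rig import env
o=env.observe();print(round(o["wrist_torque"][2],3),round(o["joint_efforts"][5],3))'
python3 -m pendant '[[0.05,0,0,0,0,0,0.005]]' 70 >/dev/null; python3 -c "$R"
python3 -m pendant '[[0.05,0,0,0,0,0,0.005]]' 70 >/dev/null; python3 -c "$R"
python3 -m pendant '[[0.05,0,0,0,0,0,0.005]]' 70 >/dev/null; python3 -c "$R"
python3 -m pendant '[[0.05,0,0,0,0,0,0.005]]' 70 >/dev/null; python3 -c "$R"
python3 -m pendant '[[0.05,0,0,0,0,0,0]]' 70 >/dev/null; python3 -c "$R"
python3 -m pendant '[[0.05,0,0,0,0,0,0]]' 70 ; python3 -c "$R"
```

```text
0.292 0.166
0.263 0.192
0.243 0.196
0.175 0.159
0.21 0.233
time_s: 31.25
position: [0.5244, 0.0757, 0.2281]
tool_rot: [[0.981, 0.194, 0.0], [0.194, -0.981, -0.001], [0.0, 0.001, -1.0]]
ft_force: [2.8, -5.4, -2.1]
grip_width: 0.0116
gripper_force: 69.6
0.227 0.212
```

```bash
python3 ba.py; python3 -m pendant '[[0.05,0,0,0,0,0,0.006],[0.05,0,0,0,0,0,0.012],[0.05,0,0,0,0,0,0.018],[0.05,0,0,0,0,0,0.024],[0.05,0,0,0,0,0,0.03]]' 70 |grep time; python3 tor.py 3;python3 ba.py
```

```text
4245 bar vs tool x, deg (tool z) -0.9 mid [ 0.0007 -0.0004] [-0.0429  0.05  ]
time_s: 31.92
tz [0.256 0.241 0.205 0.223] e6 [0.173 0.226 0.277 0.247] F [ 2.42 -5.6  -1.35] yang -80.56 rad 1.4601 z 0.22809381109512789
4261 bar vs tool x, deg (tool z) -0.95 mid [ 0.0008 -0.0004] [-0.0428  0.05  ]
```

```bash
python3 -m pendant '[[0.05,0,0,0,0,0,0.006],[0.05,0,0,0,0,0,0.012],[0.05,0,0,0,0,0,0.018],[0.05,0,0,0,0,0,0.024],[0.05,0,0,0,0,0,0.03]]' 70 |grep time; python3 tor.py 4
```

```text
time_s: 32.75
tz [0.233 0.336 0.296 0.224 0.274] e6 [0.218 0.261 0.312 0.282 0.272] F [ 2.4  -5.54 -1.76] yang -82.27 rad 1.49 z 0.22811802196179565
```

```bash
python3 -m pendant '[[0.05,0,0,0,0,0,0.003],[0.05,0,0,0,0,0,0.006],[0.05,0,0,0,0,0,0.009],[0.05,0,0,0,0,0,0.012],[0.05,0,0,0,0,0,0.012]]' 70 |grep time; python3 tor.py 5;python3 ba.py
```

```text
time_s: 33.58
tz [0.296 0.266 0.264 0.268 0.258 0.306] e6 [0.294 0.285 0.282 0.282 0.282 0.282] F [ 2.31 -5.36 -1.68] yang -82.96 rad 1.502 z 0.22810555496212148
4248 bar vs tool x, deg (tool z) -0.96 mid [ 0.0007 -0.0003] [-0.0429  0.05  ]
```

The torque is steady at about 0.276 Nm, roughly 0.12 above free running, which is about 20 N. Now I release and withdraw straight up.

```bash
python3 -m pendant '[[0.15,0,0,0,0,0,0],[0.25,0,0,0,0,0,0],[0.4,0,0,0,0,0,0],[0.4,0,0,0,0,0,0]]' 70 
python3 -m pendant '[[0.45,0,0,-0.03,0,0,0],[0.45,0,0,-0.07,0,0,0],[0.45,0,0,-0.12,0,0,0],[0.45,0,0,-0.12,0,0,0]]'
python3 - <<'E'
from hex import *
np.set_printoptions(precision=4,suppress=True)
for i in range(2): im=get('wrist')
o=env.observe();print(o['ft_force'],o['position'])
H=.08;px=.0005;c=o['position'][:2];T=np.array(o['tool_rot'])
pt=rectify(im,c,.221,H,px);hs=cv2.cvtColor(pt,cv2.COLOR_BGR2HSV)
m=((hs[...,0]>3)&(hs[...,0]<17)&(hs[...,1]>178)).astype(np.uint8);m=cv2.morphologyEx(m,cv2.MORPH_OPEN,np.ones((7,7)))
n,l,s,ce=cv2.connectedComponentsWithStats(m)
for k in range(1,n):
    if s[k,4]>300:
        P=(np.argwhere(l==k)[:,::-1]*px-H)@T[:2,:2];mu=P.mean(0);w,v=np.linalg.eigh(np.cov((P-mu).T));d=v[:,1]*np.sign(v[0,1])
        print(s[k,4],'bar deg',np.degrees(np.arctan2(d[1],d[0])),'mid',mu,P.min(0),P.max(0))
print([(r['conf'],r['centre'],atz(im,r['centre'],.213)) for r in env.tip_of('wrist','key_handle')])
for q in ('flat','crank_pin'):
    for n_ in('top',):
        t=get(n_);z=.113 if q=='flat' else .165
        for r in env.tip_of(n_,q)[:1]:
            p=atz(t,r['centre'],z);print(n_,q,r['conf'],(p[:2]-O)@ex,(p[:2]-O)@ey)
E
```

```text
time_s: 34.38
position: [0.5241, 0.0763, 0.2281]
tool_rot: [[0.992, 0.123, -0.0], [0.123, -0.992, 0.001], [-0.0, -0.001, -1.0]]
ft_force: [-0.7, -0.2, 0.9]
grip_width: 0.0342
gripper_force: 0.0
time_s: 34.88
position: [0.525, 0.0761, 0.3516]
tool_rot: [[0.992, 0.123, 0.007], [0.123, -0.992, -0.0], [0.007, 0.001, -1.0]]
ft_force: [0.5, 0.5, -0.6]
grip_width: 0.0387
gripper_force: 0.0
[-0.2576  0.66   -0.8212] [0.5241 0.0761 0.3477]
366 bar deg 8.901113132904783 mid [0.0267 0.0675] [0.0213 0.0625] [0.0322 0.0725]
4083 bar deg -3.525535738807085 mid [-0.0066  0.0007] [-0.0489 -0.0076] [0.0471 0.0095]
[(0.63, [251.1, 189.4], array([0.5233, 0.0751, 0.213 ]))]
```

```bash
python3 -m pendant '[[0.45,-0.15,0.209,0,0,0,0],[0.45,-0.15,0.209,0,0,0,0],[0.45,-0.15,0.209,0,0,0,0],[0.45,-0.15,0.209,0,0,0,0],[0.45,-0.15,0.209,0,0,0,0]]'
python3 - <<'E'
from m import *
np.set_printoptions(precision=4,suppress=True)
for n in('top','scene'):
    t=get(n)
    for q,z in (('flat',.113),('crank_pin',.165),('key_handle',.214),('coupling_a',.05),('coupling_b',.05),('drain',.05),('elbow',.05),('jar',.09)):
        for r in env.tip_of(n,q)[:3]:
            p=atz(t,r['centre'],z);print(n,q,round(r['conf'],2),np.round(r['centre'],1),p[:2],'F',np.round([(p[:2]-O)@ex,(p[:2]-O)@ey],4) if z>.1 else '')
E
```

```text
time_s: 35.85
position: [0.3997, -0.1525, 0.3477]
tool_rot: [[0.993, 0.118, -0.001], [0.118, -0.993, 0.0], [-0.001, -0.0, -1.0]]
ft_force: [0.1, 0.3, 0.5]
grip_width: 0.0385
gripper_force: 0.0
top flat 0.63 [198.9 189.3] [0.526  0.1072] F [-0.0034  0.0352]
top flat 0.4 [206.2 187.4] [0.5313 0.0887] F [0.0051 0.0179]
top crank_pin 0.96 [163.2 181.8] [0.54   0.1862] F [-0.0039  0.1154]
top crank_pin 0.39 [202.2 185.8] [0.5322 0.0911] F [0.0056 0.0205]
top key_handle 0.96 [412.3 134.1] [ 0.6581 -0.396 ] F [ 0.2174 -0.4359]
top key_handle 0.82 [410.8 228.8] [ 0.4415 -0.3926] F [ 0.0037 -0.4717]
top key_handle 0.56 [205.9 187.8] [0.525 0.075] F [0.0014 0.0034]
top coupling_a 0.88 [281.3 124.9] [ 0.7105 -0.1039] F 
top coupling_a 0.48 [287.8 230. ] [ 0.4239 -0.1265] F 
top coupling_b 0.88 [281.3 124.9] [ 0.7105 -0.1039] F 
top coupling_b 0.48 [287.8 230. ] [ 0.4239 -0.1265] F 
top drain 0.55 [204.4 119.5] [0.7215 0.1077] F 
top elbow 0.76 [121.8 158.5] [0.6093 0.3317] F 
scene flat 0.62 [296.6 232.2] [0.5304 0.1139] F [-0.0002  0.0425]
scene crank_pin 0.79 [314.4 239.7] [0.5419 0.1872] F [-0.0022  0.1167]
scene key_handle 0.84 [290.4 195.1] [0.5244 0.0762] F [0.0006 0.0044]
scene key_handle 0.83 [201.6 114.2] [ 0.5185 -0.3243] F [ 0.0671 -0.3906]
scene coupling_a 0.88 [193.  242.2] [ 0.7323 -0.0656] F 
scene coupling_a 0.85 [272.5 187. ] [ 0.4392 -0.0947] F 
scene coupling_b 0.88 [193.  242.2] [ 0.7323 -0.0656] F 
scene coupling_b 0.85 [272.5 187. ] [ 0.4392 -0.0947] F 
scene drain 0.71 [232.7 299.3] [0.7504 0.1394] F 
scene elbow 0.69 [336.2 345.2] [0.6366 0.3769] F 
scene jar 0.82 [383.2 259.9] [0.407  0.2975] F
```

```bash
python3 -c "
from rig import env
print(env.close_job())"
```

```text
the job is handed in; nothing more can be done
None
```

I handed the job in at about 36 s. The crank is upright with the flat facing straight up. The lock screw is tightened to about 0.12 Nm above free running, roughly 20 N by torque. The key is standing in the screw, and nothing else was touched, though I did not compare the loose parts' positions afterwards.

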